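# Lock the ring arbor into the tilted bayonet seat and hang the ring on it

## Task

Set up the band ring for engraving: take the ring arbor (the fixture with the round post, not the one with the flat dished plate), put its foot down into the tilted seat of the work stand with the two lugs through the entries, and turn it clockwise until the lugs drop into the hidden locking notches, so that its flange lies flush on the seat. Then hang the band ring that lies on the steel block over the arbor's post, pushed down until it sits on the shoulder. Leave the plate fixture standing where it is, and let go of everything.

Things in the scene. Friction and masses are not known exactly. Their poses are not given: they have to be found in the camera images.
- arbor: Ring arbor: bare steel, loose, 0.24 to 0.44 kg, 83 mm tall, standing upright on its foot on the worktop. Origin: centre of its underside, z up its axis. From below: spigot with two lugs (z 0 to 22 mm), round flange 60 mm across (z 22 to 28), hub with two flats (z 28 to 58), round post (z 58 to 83). A half turn about z changes nothing.
- arbor_flange (a point): Centre of the underside of the arbor's flange, 22 mm above its origin; axes as the arbor's. Below it the spigot, 34 mm diameter, nose chamfered 2 mm. Its two lugs point along +x and -x, parallel to the hub's flats, hidden from above by the flange; they reach 24 mm from the axis, are 8 mm wide and lie at z 0 to 6 mm above the arbor's underside.
- arbor_grip (a point): On the arbor's axis, 50 mm above its origin, in the hub: where to grip. The hub is 34 mm diameter with two flats 26 mm apart facing +y and -y, each 22 mm long; fingers close along y. The flange's top is 22 mm below this point, the shoulder 8 mm above it.
- arbor_shoulder (a point): Centre of the arbor's shoulder (flat top of the hub, foot of the post), 58 mm above its origin; axes as the arbor's. The post above it is 16 mm diameter and 25 mm long; its last 6 mm taper to 9 mm.
- seat: Bayonet seat, a steel cup 67 mm across in the head of the work stand. Origin: centre of the mouth, in its face, about 75 mm above the worktop; z points out of it, 23 to 36 degrees from vertical, leaning to the robot's side. Bore 36 mm. The lip is 6 mm thick, cut through by two entries 11.5 mm wide along +x and -x, in which the lugs pass. Clamped: it does not move.
- seat_ledge (a point): On the seat's axis, 16 mm below its face; axes as the seat's. Height of the ledge under the lip, in a channel 10 mm high. Lugs on the ledge leave the flange 6 mm proud of the face. They can turn only clockwise (looking into the mouth), to two notches 11.5 mm wide with a stop at the far side; there the foot drops 6 mm and the flange meets the face.
- seat_notch_depth (a point): On the seat's axis, 22 mm below its face, where the underside of a locked foot lies. The notches are on an index ring hidden under the lip, set anywhere from 46 to 74 degrees clockwise of the entries, differently each time: find them by touch, turning under light pressure. The ring is held by friction, 3 N m.
- stand: Cast work stand, fixed: foot 130 x 132 x 12 mm, and two cheeks 46 mm to either side in y, 9 mm thick, tops 77 mm above the worktop, between which the tilting head hangs 60 mm above the worktop. Origin: centre of the underside. The head leans toward the stand's -x.
- plate_fixture: Second fixture with the same foot, flange and hub, but on top a flat round dished plate 44 mm across; 73 mm tall, loose, standing upright; not needed. It and the arbor may stand on either side of the stand. Origin: centre of its underside.
- band_ring: Plain brass band ring, 24 mm outside, 19 mm inside, 10 mm high, 16 g, loose, lying flat on the steel block. Origin: centre of its underside; z along its axis, up at the start.
- ring_center (a point): Centre of the band ring, half way up its height (5 mm above its origin).
- below_motor (a point): Point on the worktop under the flexible-shaft motor that hangs from above, fixed: about 105 mm (x) by 90 mm (y) round this point, its lower end 0.56 m over the worktop. Wrists and arms must keep clear of it, passing between it and the robot, or below it.
- ring_block: Bright steel block, 64 x 64 x 20 mm, fixed, on which the ring lies. Origin: centre of its underside.

How it is judged:
By the outcome, as a careful person would: the job done as asked, in the order asked, and still so for the second after the job is handed in, with the robot touching nothing.
It also fails if it takes over 58 s, if anything falls off the work surface, if the arm or the gripper's body presses on something with over 40 N, if the wrist force passes 120 N, or if a joint passes its speed limit or range.

## Robot

A 6-joint arm with a two-finger parallel gripper is mounted at the origin on a cart in front of the work surface, level with it; the furniture and walls round the work are solid. World frame = base frame: x ahead of the robot, y to its left, z up, the work surface at z = 0. Lengths are in m, angles in rad, forces in N, time in s.
With the tool pointing down it reaches from about 0.225 to 0.725 m from the base axis. Payload 3.1 kg.
Tool frame: the origin (TCP) lies midway between the tips of the shut fingers; the grasp point (between the pads) lies 19 mm behind it; z points along the fingers, y is the line along which they close (so a half turn about z gives the same grasp; the last joint's range is limited). The gripper opens to 85 mm and grips with 20 to 120 N. Pads are 22 mm wide; open, the fingers measure 114 mm over their backs; the gripper's body (76 mm by 85 mm) begins 54 mm behind the grasp point. The pads swing forward as they close: fully open they stand 13 mm farther back than shut.
Start: joints at [-1.357, 0.048, 0.099, 1.622, 0, 1.443], TCP at [0.176, -0.495, 0.204] pointing down, gripper open.
Joint ranges: [-2.91, 2.91], [-0.99, 1.94], [-1.21, 1.42], [-2.12, 2.29], [-1.49, 1.47], [-3.14, 3.14]. Speed limits (rad/s): [2.79, 2.79, 3.14, 3.14, 3.14, 3.14].

## Interface

Orientations are given as a rotation vector (axis times angle).
In Python, from station import * gives the robot as it stands. The module is installed in compiled form; this text tells all that it offers.
- The arm moves only by the tool servo_tool, never from a script. Its arguments are lists of equal length, an entry for each row: "linear": the shift along the tool's x, y, z in units of 50 mm (1.0 is 50 mm), a list of three; "dr": the turn, a rotation vector about the tool's x, y, z in units of 5 degrees (1.0 is 5 degrees), a list of three. A call has 1 to 12 rows; each row shifts and turns the commanded pose from where the row before left it, along the tool's axes as they then stand; what a row does not reach is not made up. A row lasts 1/10 s, in which the tool goes at most 50 mm and 8.59 degrees, less where a joint would pass 70% of its speed; a pose out of reach is approached as far as the arm can. A call is refused whole if a number of a shift passes 1 or a number of a turn 1, either way. A call with a gripper value outside its range is refused whole. "jaw" is the opening, from 0 (shut) to 1 (fully open), set as the call begins (left out, the last holds). The fingers move at their own pace and stop on an object; "grip_force" is the grip in N (left out, the last holds). Time passes only in rows, so rows that do not move let the fingers close. It gives the time, the measured TCP pose, the force, the opening and the grip force at its end, in the units of the state.
- observe(): the state, without advancing time (a new reading comes with each control period).
- camera(name): name is "scene" or "top" or "wrist"; returns (picture, depth): 480x640x3 uint8, blue, green, red; 480x640 float32, m along the optical axis (not along the pixel's ray), 0 where there is no reading.
- calibration(name): a dict with "fx", "fy", "cx", "cy" (pixels), "eye" and "rotation" of the camera in the world. Camera axes: x right, y down, z forward; pixel columns grow to the right and rows downward; lengths in m; the calibration is good to about 2 mm. A picture is of the moment at which its call begins: read the wrist's pose just before it. calibration takes no time and is no camera call; for the wrist camera it gives the pose at the moment of the call.
- job_done(): hands the job in; it is judged then, once.
Trained networks look in the newest picture that a camera, given by its name, has taken for a name from the list of things; names that differ only in an ending like _2 or _b are one class to them, and where a whole thing is asked for, a point or a joint stands for the part that bears it (a point fixed in the world has none). Each returns a list of dicts, best first, with "conf" (0 to 1); they miss things now and then, are a little off and sometimes report something else, mostly with a low value. They report only what shows in the picture. A call takes as long as a camera call.
- recognise(camera, label): "position" ([x, y, z] in m, in world coordinates, good to about 4 mm: the middle of the surface that is visible of it).
- silhouettes(camera, label): "pixels" (480x640 bool, what is visible of it).
The state is a dict: "time": time; "qpos": joint angles; "joint_velocities": joint speeds; "effort": joint torques, N m; "eef_pos": TCP position; "tool_rot": TCP orientation; "force": force on the tool from outside, world axes, zero at the start; "wrist_torque": the same for the moment, N m; "finger_gap": opening from 0.0 (shut) to 1.0 (fully open); "grip_force": force on a finger pad.
Only numpy, scipy, OpenCV 4.12 (cv2) and the standard library are available. Lean on these libraries where they do the work, as an engineer would, in place of code of your own. Each camera call takes 0.05 s, during which the arm holds its last target. There are 200 camera calls.

## Working session

There is one attempt and no reset: what is moved stays moved. The work goes in short steps, Python scripts to look and compute and a tool call to move; the robot and the scene stay as the last step left them, time stands still between calls to the robot, and variables do not carry over. Pictures are saved under pics/ and viewed, at most 11 in all, crops included, and the job is handed in when it is done.

Besides the shell and the picture viewer there is one more tool, called after ">>>" as name(argument=value, ...), one argument or row to a line, values as JSON. servo_tool: Moves the arm, as the interface text tells. Its arguments: {"type":"object","properties":{"linear":{"type":"array"},"dr":{"type":"array"},"jaw":{"type":"number"},"grip_force":{"type":"number"}},"required":["linear","dr"]}

```bash
mkdir -p pics
cat > h.py <<'E'
from station import *
import numpy as np, cv2
from scipy.spatial.transform import Rotation as R
def cloud(name, mask=None, d=None):
    p,dd=camera(name) if d is None else d
    c=calibration(name)
    v,u=np.nonzero((dd>0)&(mask if mask is not None else True))
    z=dd[v,u]
    P=np.c_[(u-c['cx'])/c['fx']*z,(v-c['cy'])/c['fy']*z,z]
    return P@np.array(c['rotation']).T+np.array(c['eye']),u,v
E
python3 - <<'E'
from h import *
print(observe())
a,da=camera('scene');b,db=camera('top')
cv2.imwrite('pics/a.png',a);cv2.imwrite('pics/b.png',b)
np.savez('f.npz',a=a,da=da,b=b,db=db)
for n in ['scene','top']:
    c=calibration(n);print(n,c)
    for l in ['arbor','seat','plate_fixture','band_ring','ring_block','stand']:
        print(n,l,[(np.round(r['position'],4),round(r['conf'],2)) for r in recognise(n,l)][:3])
E
```

```text
{'time': 0.0, 'qpos': array([-1.35678015e+00,  4.87321274e-02,  9.75901838e-02,  1.62200205e+00,
       -1.05424269e-05,  1.44303587e+00]), 'joint_velocities': array([-0.00029671,  0.00044911, -0.00211404, -0.00085247, -0.00040852,
        0.00039971]), 'effort': array([ 2.80603335e-04, -3.38781631e+01,  3.20015216e+01,  2.02758727e-02,
       -1.16737592e-04, -4.50782323e-06]), 'eef_pos': array([ 0.17581906, -0.49396585,  0.20302309]), 'tool_rot': array([-3.09352162e+00, -5.33853536e-01,  1.75407000e-04]), 'force': array([-0.47309181,  0.7009863 ,  0.37788643]), 'wrist_torque': array([ 0.00766781, -0.03083413,  0.0296478 ]), 'grip_force': 0.0, 'finger_gap': 0.9997970689848547}
scene {'fx': 495.994378272636, 'fy': 495.994378272636, 'cx': 322.4525958255418, 'cy': 237.93312188935937, 'eye': array([0.23086843, 0.62896461, 0.67850885]), 'rotation': array([-0.6213189 ,  2.58275206, -1.27047726])}
scene arbor [(array([0.4539, 0.1195, 0.0269]), 0.96), (array([ 0.6166, -0.1206,  0.071 ]), 0.53)]
scene seat [(array([ 0.6185, -0.1227,  0.071 ]), 0.69)]
scene plate_fixture [(array([ 0.459 , -0.3086,  0.0408]), 0.69), (array([ 0.608 , -0.1043,  0.0114]), 0.2)]
scene band_ring [(array([ 0.4541, -0.3095,  0.0406]), 0.18)]
scene ring_block [(array([0.6408, 0.1451, 0.0162]), 0.61)]
scene stand [(array([ 0.6058, -0.1018,  0.0131]), 0.55)]
top {'fx': 609.360360337973, 'fy': 609.360360337973, 'cx': 310.1983099558485, 'cy': 237.2807150826165, 'eye': array([ 0.26721907, -0.04770124,  1.47950925]), 'rotation': array([-2.14945438,  2.06981521, -0.20853314])}
top arbor [(array([0.4537, 0.1106, 0.0281]), 0.63)]
top seat [(array([ 0.6211, -0.125 ,  0.0732]), 0.78)]
top plate_fixture [(array([ 0.4539, -0.3098,  0.0757]), 0.57)]
top band_ring [(array([0.6304, 0.1344, 0.0292]), 0.53)]
top ring_block [(array([0.646 , 0.136 , 0.0261]), 0.57)]
top stand [(array([ 0.6123, -0.1241,  0.0098]), 0.8)]
```

```bash
sed -i "s/np.array(c\['rotation'\]).T/R.from_rotvec(c['rotation']).as_matrix().T/" h.py
```

```text
(no output)
```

View pics/a.png

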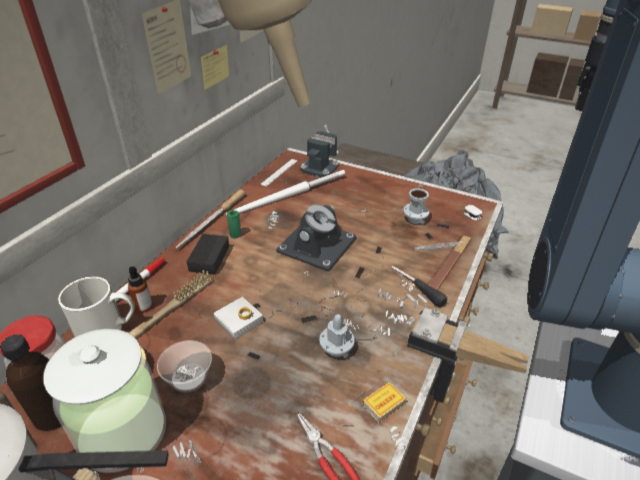

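View pics/b.png

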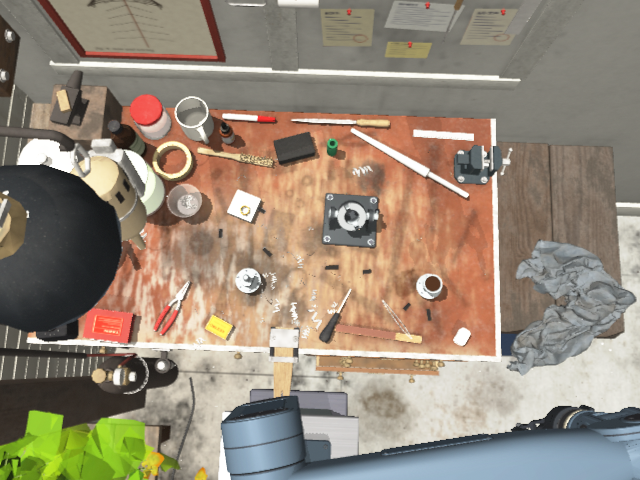

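Run:
```python
from h import *
f=np.load('f.npz')
P,u,v=cloud('scene',d=(f['a'],f['da']))
m=(v<105)&(u>215)&(u<315)&(f['da'][v,u]<1.2)
for z in np.arange(.4,1.2,.1):
    s=m&(abs(P[:,2]-z)<.05)
    if s.sum(): print('scene',z,P[s].min(0).round(3),P[s].max(0).round(3),s.sum())
P,u,v=cloud('top',d=(f['b'],f['db']))
for (a,b) in [(110,180),(75,250),(125,215),(15,230),(110,150)]:
    s=(abs(u-a)<4)&(abs(v-b)<4);print(a,b,np.median(P[s],0).round(3))
s=(P[:,0]>.3)&(P[:,0]<.9)&(abs(P[:,1])<.6)&(P[:,2]>.15)
print('high',s.sum(),P[s].min(0) if s.sum() else '',P[s].max(0) if s.sum() else'')
# clusters
for n,(x,y) in dict(arb=(.454,.117),plate=(.456,-.309),blk=(.643,.14)).items():
    s=(np.hypot(P[:,0]-x,P[:,1]-y)<.06)&(P[:,2]>.012)
    Q=P[s]; print(n,Q.min(0).round(3),Q.max(0).round(3),Q.mean(0).round(3))
print(calibration('wrist'))
```

```text
scene 0.4 [ 0.905 -0.391  0.35 ] [ 0.924 -0.218  0.396] 516
scene 0.5 [0.44  0.237 0.495] [0.471 0.258 0.55 ] 1148
scene 0.6 [0.436 0.238 0.55 ] [0.512 0.291 0.59 ] 2730
110 180 [0.499 0.234 0.694]
75 250 [0.391 0.245 0.755]
125 215 [0.464 0.226 0.641]
15 230 [0.402 0.293 0.811]
110 150 [0.552 0.249 0.663]
high 28450 [ 0.30004593 -0.40470585  0.15003061] [0.89999712 0.59984808 0.87418838]
arb [0.429 0.057 0.014] [0.487 0.144 0.09 ] [0.456 0.113 0.04 ]
plate [ 0.431 -0.348  0.013] [ 0.489 -0.259  0.081] [ 0.457 -0.315  0.053]
blk [0.605 0.085 0.012] [0.684 0.176 0.035] [0.644 0.136 0.021]
{'fx': 367.92770469373875, 'fy': 367.92770469373875, 'cx': 322.5417127846785, 'cy': 238.62713347845255, 'eye': array([ 0.25571249, -0.46583492,  0.37404909]), 'rotation': array([ 2.33436579, -1.64702255, -0.27771463])}
```

```bash
cat >> h.py <<'E'
def tool(): 
    s=observe(); return np.array(s['eef_pos']),R.from_rotvec(s['tool_rot'])
def down(yaw,tilt=None):
    "tool pointing down, tool x at world yaw"
    x=np.array([np.cos(yaw),np.sin(yaw),0]);z=np.array([0,0,-1.])
    return R.from_matrix(np.c_[x,np.cross(z,x),z])
def plan(p,Rt,n=None,start=None):
    "rows (tool frame) to go straight from current pose to p,Rt"
    p0,R0=start or tool()
    d=R0.inv()*Rt; w=d.as_rotvec(); D=np.linalg.norm(np.asarray(p)-p0); A=np.degrees(np.linalg.norm(w))
    n=n or int(max(np.ceil(D/.048),np.ceil(A/4.95),1))
    v=R0.inv().apply(np.asarray(p)-p0)
    L=[];cmd=[p0,R0]
    st=np.round(np.degrees(w)/5/n,3); dR=R.from_rotvec(np.radians(st*5))
    for i in range(n):
        t=p0+(np.asarray(p)-p0)*(i+1)/n
        l=np.round(cmd[1].inv().apply(t-cmd[0])/.05,3)
        cmd=[cmd[0]+cmd[1].apply(l*.05),cmd[1]*dR]; L.append(l.tolist())
    print('n',n,'D',round(D,4),'A',round(A,1)); 
    for k in range(0,n,12): print('linear',L[k:k+12],'\ndr',[st.tolist()]*len(L[k:k+12]))
E
python3 - <<'E'
from h import *
p,Rt=tool();c=calibration('wrist');Rc=R.from_rotvec(c['rotation'])
print('cam in tool',Rt.inv().apply(c['eye']-p),'\n',(Rt.inv()*Rc).as_matrix().round(3),'\n',Rt.as_matrix().round(3))
E
```

```text
cam in tool [ 0.08479639 -0.00040648 -0.16979053] 
 [[-0.    -0.945 -0.327]
 [ 1.     0.    -0.001]
 [ 0.001 -0.327  0.945]] 
 [[ 0.942  0.335  0.   ]
 [ 0.335 -0.942 -0.   ]
 [-0.     0.    -1.   ]]
```

Run:
```python
from h import *
plan([.53,0,.26],down(0))
```

```text
n 13 D 0.6108 A 19.6
linear [[0.768, -0.534, -0.086], [0.754, -0.555, -0.086], [0.739, -0.574, -0.085], [0.724, -0.593, -0.086], [0.708, -0.612, -0.086], [0.692, -0.631, -0.086], [0.674, -0.648, -0.086], [0.658, -0.666, -0.086], [0.64, -0.683, -0.085], [0.622, -0.699, -0.086], [0.603, -0.716, -0.086], [0.584, -0.731, -0.086]] 
dr [[0.0, 0.0, 0.301], [0.0, 0.0, 0.301], [0.0, 0.0, 0.301], [0.0, 0.0, 0.301], [0.0, 0.0, 0.301], [0.0, 0.0, 0.301], [0.0, 0.0, 0.301], [0.0, 0.0, 0.301], [0.0, 0.0, 0.301], [0.0, 0.0, 0.301], [0.0, 0.0, 0.301], [0.0, 0.0, 0.301]]
linear [[0.565, -0.746, -0.086]] 
dr [[0.0, 0.0, 0.301]]
```

>>> servo_tool(
  linear=[
    [0.77,-0.53,-0.09],
    [0.75,-0.56,-0.09],
    [0.74,-0.57,-0.09],
    [0.72,-0.59,-0.09],
    [0.71,-0.61,-0.09],
    [0.69,-0.63,-0.09],
    [0.67,-0.65,-0.09],
    [0.66,-0.67,-0.09],
    [0.64,-0.68,-0.09],
    [0.62,-0.7,-0.09],
    [0.6,-0.72,-0.09],
    [0.58,-0.73,-0.09],
  ],
  dr=[
    [0,0,0.33],
    [0,0,0.33],
    [0,0,0.33],
    [0,0,0.33],
    [0,0,0.33],
    [0,0,0.33],
    [0,0,0.33],
    [0,0,0.33],
    [0,0,0.33],
    [0,0,0.33],
    [0,0,0.33],
    [0,0,0.33],
  ],
)

```text
time: 1.9
eef_pos: [0.5093, -0.041, 0.2587]
tool_rot: [3.141, -0.007, 0.001]
force: [0.6, -1.2, 0.9]
finger_gap: 1.002
grip_force: 0.0
```

>>> servo_tool(
  linear=[
    [0.3,-0.5,0],
    [0,0,0],
    [0,0,0],
    [0,0,0],
  ],
  dr=[
    [0,0,0],
    [0,0,0],
    [0,0,0],
    [0,0,0],
  ],
)

```text
time: 2.3
eef_pos: [0.523, -0.0186, 0.2582]
tool_rot: [3.141, -0.007, -0.001]
force: [0.5, 0.4, -0.4]
finger_gap: 1.001
grip_force: 0.0
```

Run:
```python
from h import *
w,d=camera('wrist');cv2.imwrite('pics/c.png',w);c=calibration('wrist')
np.savez('w1.npz',w=w,d=d)
print(observe()['eef_pos'],c)
for l in ['arbor','seat','band_ring','ring_block','stand']:
    print(l,[(np.round(r['position'],4),round(r['conf'],2)) for r in recognise('wrist',l)][:3])
P,u,v=cloud('wrist',d=(w,d)); np.savez('w1p.npz',P=P,u=u,v=v)
```

```text
[ 0.52298054 -0.01888213  0.25835903] {'fx': 367.92770469373875, 'fy': 367.92770469373875, 'cx': 322.5417127846785, 'cy': 238.62713347845255, 'eye': array([ 0.60763122, -0.01881291,  0.42813453]), 'rotation': array([ 2.03607564, -2.04665769, -0.3450891 ])}
arbor [(array([0.4617, 0.1086, 0.025 ]), 0.87)]
seat [(array([ 0.6243, -0.1281,  0.0729]), 0.92)]
band_ring [(array([0.6308, 0.1352, 0.0272]), 0.6)]
ring_block [(array([0.6451, 0.1338, 0.0186]), 0.88), (array([ 0.6251, -0.1227,  0.0172]), 0.24), (array([0.6313, 0.1331, 0.028 ]), 0.18)]
stand [(array([0.4654, 0.1097, 0.0307]), 0.63), (array([ 0.621 , -0.1202,  0.0097]), 0.59)]
```

View pics/c.png

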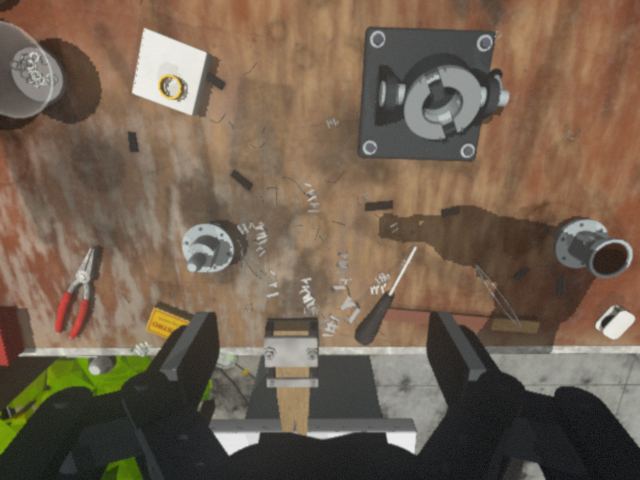

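Run:
```python
from h import *
f=np.load('w1.npz');w,d=f['w'],f['d']
A=cv2.resize(w[55:155,390:510],None,fx=3.3,fy=3.3,interpolation=cv2.INTER_CUBIC)
B=cv2.resize(w[200:300,150:270],None,fx=3.3,fy=3.3,interpolation=cv2.INTER_CUBIC)
cv2.imwrite('pics/d.png',np.hstack([A,B]))
g=np.load('w1p.npz');P,u,v=g['P'],g['u'],g['v']
t=(abs(P[:,2])<.02)&(u>200)&(u<350)&(v>100)&(v<250);print('table z',np.median(P[t,2]))
# seat face plane: ransac within 36mm
c0=np.array([.622,-.126,.073])
Q=P[(np.linalg.norm(P-c0,axis=1)<.042)&(P[:,2]>.045)]
rng=np.random.default_rng(0);best=0
for _ in range(1500):
    a=Q[rng.choice(len(Q),3,False)];n=np.cross(a[1]-a[0],a[2]-a[0]);
    if np.linalg.norm(n)<1e-6: continue
    n/=np.linalg.norm(n);n*=np.sign(n[2]); m=abs((Q-a[0])@n)<.0015
    if n[2]>.7 and m.sum()>best: best=m.sum();I=m
S=Q[I];o=S.mean(0);n=np.linalg.svd(S-o)[2][2];n*=np.sign(n[2])
I=abs((Q-o)@n)<.0015;S=Q[I];o=S.mean(0);n=np.linalg.svd(S-o,full_matrices=False)[2][2];n*=np.sign(n[2])
print('seat n',n,'tilt',np.degrees(np.arccos(n[2])),'cent',o,len(S),len(Q))
# in plane circle fit on outer contour
ex=np.cross([0,1,0],n);ex/=np.linalg.norm(ex);ey=np.cross(n,ex)
uv=np.c_[(S-o)@ex,(S-o)@ey]
im=np.zeros((500,500),np.uint8)
for a,b in uv: cv2.circle(im,(int(250+a*5000),int(250+b*5000)),4,255,-1)
cv2.imwrite('seat.png',im)
(cx,cy),r=cv2.minEnclosingCircle(uv.astype(np.float32));print('outer',cx,cy,r)
# entries: polar coverage at r 18..24
from scipy.optimize import least_squares
cc=o+cx*ex+cy*ey;print('centre',cc)
q=uv-[cx,cy];rr=np.hypot(*q.T);th=np.degrees(np.arctan2(q[:,1],q[:,0]))
print('inner r pct',np.percentile(rr,[1,5,95,99]))
h,_=np.histogram(th[(rr>.02)&(rr<.028)],72,(-180,180));print(h)
# block/ring top, arbor
s=(np.hypot(P[:,0]-.46,P[:,1]-.11)<.05)
for z0,z1 in [(.02,.034),(.05,.063),(.075,.09)]:
    k=s&(P[:,2]>z0)&(P[:,2]<z1);
    if k.sum(): print('arb',z0,k.sum(),P[k].min(0).round(4),P[k].max(0).round(4),np.median(P[k],0).round(4))
s=(np.hypot(P[:,0]-.63,P[:,1]-.134)<.03)&(P[:,2]>.0255)
print('ring',s.sum(),P[s].min(0).round(4),P[s].max(0).round(4),cv2.minEnclosingCircle(P[s][:,:2].astype(np.float32)))
```

```text
table z 0.0002760823652634692
seat n [-0.47258507  0.0170495   0.88112012] tilt 28.22222064228402 cent [ 0.61424148 -0.12521089  0.07894055] 2592 5517
outer -0.002509424462914467 0.00030782725661993027 0.034608714282512665
centre [ 0.61203253 -0.1249031   0.07774984]
inner r pct [0.01787838 0.01884563 0.03313908 0.0336304 ]
[17 18 13  1  0  0  0  0 11 18 18 16 18 17 19 21 16 19 20 19 26 18 22 19
 19 21 18 25 21 26 21 21 22 24 23 25 23 22 19  1  0  0  0  0 15 20 20 22
 23 19 25 20 16 15 21 18 22 19 14 19 16 18 19 20 15 18 16 18 15 16 16 18]
arb 0.02 1188 [0.4292 0.0863 0.0227] [0.4884 0.1461 0.034 ] [0.4687 0.1059 0.0283]
arb 0.05 462 [0.4415 0.1006 0.0501] [0.4756 0.1314 0.0628] [0.4657 0.1105 0.0581]
arb 0.075 177 [0.4516 0.1082 0.0753] [0.4663 0.1239 0.0848] [0.4604 0.1142 0.0811]
ring 226 [0.6204 0.124  0.0255] [0.6437 0.1475 0.0328] ((0.632104754447937, 0.13558267056941986), 0.012198684737086296)
```

View pics/d.png

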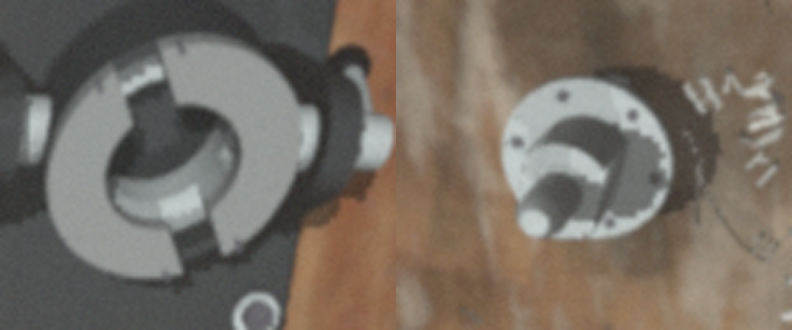

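Run:
```python
from h import *
print(observe()['qpos'].round(3))
plan([.459,.116,.20],down(np.radians(-18)))
```

```text
[-0.164  0.065  0.226  1.731 -0.     2.983]
n 4 D 0.1602 A 17.7
linear [[-0.325, -0.672, 0.292], [-0.375, -0.644, 0.292], [-0.424, -0.614, 0.292], [-0.47, -0.579, 0.292]] 
dr [[0.0, -0.001, 0.885], [0.0, -0.001, 0.885], [0.0, -0.001, 0.885], [0.0, -0.001, 0.885]]
```

Run:
```python
from h import *
# rotate in place for 12 rows, then 12, then move in the last 9
p,Rt=tool()
plan([.50,.116,.23],down(np.radians(120)),n=24)
```

```text
n 24 D 0.1396 A 120.3
linear [[-0.02, -0.112, 0.024], [-0.01, -0.114, 0.023], [-0.0, -0.113, 0.024], [0.01, -0.114, 0.024], [0.019, -0.112, 0.023], [0.03, -0.11, 0.024], [0.039, -0.107, 0.024], [0.048, -0.103, 0.023], [0.057, -0.099, 0.024], [0.065, -0.093, 0.024], [0.073, -0.087, 0.023], [0.081, -0.081, 0.024]] 
dr [[0.0, -0.0, -1.002], [0.0, -0.0, -1.002], [0.0, -0.0, -1.002], [0.0, -0.0, -1.002], [0.0, -0.0, -1.002], [0.0, -0.0, -1.002], [0.0, -0.0, -1.002], [0.0, -0.0, -1.002], [0.0, -0.0, -1.002], [0.0, -0.0, -1.002], [0.0, -0.0, -1.002], [0.0, -0.0, -1.002]]
linear [[0.087, -0.073, 0.024], [0.094, -0.065, 0.023], [0.098, -0.057, 0.024], [0.103, -0.048, 0.024], [0.107, -0.039, 0.023], [0.11, -0.029, 0.024], [0.113, -0.019, 0.024], [0.113, -0.01, 0.023], [0.114, 0.0, 0.024], [0.113, 0.01, 0.024], [0.112, 0.021, 0.023], [0.11, 0.029, 0.024]] 
dr [[0.0, -0.0, -1.002], [0.0, -0.0, -1.002], [0.0, -0.0, -1.002], [0.0, -0.0, -1.002], [0.0, -0.0, -1.002], [0.0, -0.0, -1.002], [0.0, -0.0, -1.002], [0.0, -0.0, -1.002], [0.0, -0.0, -1.002], [0.0, -0.0, -1.002], [0.0, -0.0, -1.002], [0.0, -0.0, -1.002]]
```

>>> servo_tool(
  linear=[
    [-0.02,-0.11,0.02],
    [-0.01,-0.11,0.02],
    [0,-0.11,0.02],
    [0.01,-0.11,0.02],
    [0.02,-0.11,0.02],
    [0.03,-0.11,0.02],
    [0.04,-0.11,0.02],
    [0.05,-0.1,0.02],
    [0.06,-0.1,0.02],
    [0.065,-0.09,0.02],
    [0.07,-0.09,0.02],
    [0.08,-0.08,0.02],
  ],
  dr=[
    [0,0,-1],
    [0,0,-1],
    [0,0,-1],
    [0,0,-1],
    [0,0,-1],
    [0,0,-1],
    [0,0,-1],
    [0,0,-1],
    [0,0,-1],
    [0,0,-1],
    [0,0,-1],
    [0,0,-1],
  ],
)

```text
time: 3.8
eef_pos: [0.512, 0.0486, 0.2463]
tool_rot: [2.721, 1.57, 0.0]
force: [0.4, -0.0, 0.4]
finger_gap: 0.998
grip_force: 0.0
```

>>> servo_tool(
  linear=[
    [0.09,-0.07,0.02],
    [0.09,-0.065,0.02],
    [0.1,-0.06,0.02],
    [0.1,-0.05,0.02],
    [0.11,-0.04,0.02],
    [0.11,-0.03,0.02],
    [0.11,-0.02,0.02],
    [0.11,-0.01,0.02],
    [0.11,0,0.02],
    [0.11,0.01,0.02],
    [0.11,0.02,0.02],
    [0.11,0.03,0.02],
  ],
  dr=[
    [0,0,-1],
    [0,0,-1],
    [0,0,-1],
    [0,0,-1],
    [0,0,-1],
    [0,0,-1],
    [0,0,-1],
    [0,0,-1],
    [0,0,-1],
    [0,0,-1],
    [0,0,-1],
    [0,0,-1],
  ],
)

```text
time: 5.0
eef_pos: [0.5004, 0.1152, 0.2342]
tool_rot: [1.572, 2.72, 0.0]
force: [0.6, 0.2, -0.2]
finger_gap: 0.998
grip_force: 0.0
```

Run:
```python
from h import *
print(observe()['qpos'].round(3),tool()[0])
plan([.459,.116,.20],down(np.radians(162)))
```

```text
[ 0.096  0.028  0.138  1.681 -0.     1.144] [0.50042408 0.11522466 0.23424961]
n 9 D 0.0538 A 42.1
linear [[0.047, -0.079, 0.076], [0.054, -0.075, 0.076], [0.06, -0.07, 0.076], [0.065, -0.065, 0.076], [0.07, -0.059, 0.076], [0.075, -0.054, 0.077], [0.079, -0.047, 0.076], [0.083, -0.041, 0.076], [0.085, -0.034, 0.076]] 
dr [[0.0, 0.0, -0.935], [0.0, 0.0, -0.935], [0.0, 0.0, -0.935], [0.0, 0.0, -0.935], [0.0, 0.0, -0.935], [0.0, 0.0, -0.935], [0.0, 0.0, -0.935], [0.0, 0.0, -0.935], [0.0, 0.0, -0.935]]
```

>>> servo_tool(
  linear=[
    [0.05,-0.08,0.08],
    [0.05,-0.075,0.08],
    [0.06,-0.07,0.08],
    [0.065,-0.065,0.08],
    [0.07,-0.06,0.08],
    [0.075,-0.05,0.08],
    [0.08,-0.05,0.08],
    [0.08,-0.04,0.08],
    [0.08,-0.03,0.08],
    [0,0,0],
    [0,0,0],
    [0,0,0],
  ],
  dr=[
    [0,0,-0.9],
    [0,0,-0.9],
    [0,0,-0.9],
    [0,0,-0.9],
    [0,0,-0.9],
    [0,0,-0.9],
    [0,0,-0.9],
    [0,0,-0.9],
    [0,0,-0.9],
    [0,0,0],
    [0,0,0],
    [0,0,0],
  ],
)

```text
time: 6.2
eef_pos: [0.4599, 0.1167, 0.1985]
tool_rot: [0.54, 3.094, 0.0]
force: [-0.6, 0.1, -0.2]
finger_gap: 0.997
grip_force: 0.0
```

Run:
```python
from h import *
print(tool()[0],tool()[1].as_matrix().round(3).tolist())
w,d=camera('wrist');cv2.imwrite('pics/e.png',w)
P,u,v=cloud('wrist',d=(w,d)); np.savez('w2p.npz',P=P,u=u,v=v,w=w,d=d)
s=(np.hypot(P[:,0]-.459,P[:,1]-.116)<.05)
for z0,z1 in [(.02,.034),(.055,.061),(.075,.09)]:
    k=s&(P[:,2]>z0)&(P[:,2]<z1);Q=P[k][:,:2].astype(np.float32)
    print('arb',z0,k.sum(),np.median(P[k,2]),cv2.minEnclosingCircle(Q),cv2.minAreaRect(Q))
```

```text
[0.45985677 0.11666243 0.19853479] [[-0.941, 0.339, 0.001], [0.339, 0.941, 0.0], [-0.001, 0.0, -1.0]]
arb 0.02 1919 0.02806502546538936 ((0.457744300365448, 0.11610186100006104), 0.030254779383540154) ((0.4574330151081085, 0.11635688692331314), (0.05906837433576584, 0.059558406472206116), 26.238487243652344)
arb 0.055 665 0.05807565616978094 ((0.4577157199382782, 0.11635066568851471), 0.017295248806476593) ((0.45745721459388733, 0.11618459224700928), (0.025969764217734337, 0.03362708538770676), 73.3639144897461)
arb 0.075 281 0.08109181097852008 ((0.457585871219635, 0.11629848927259445), 0.007899298332631588) ((0.4573363959789276, 0.11629468947649002), (0.015041600912809372, 0.0149387801066041), 66.06065368652344)
```

View pics/e.png

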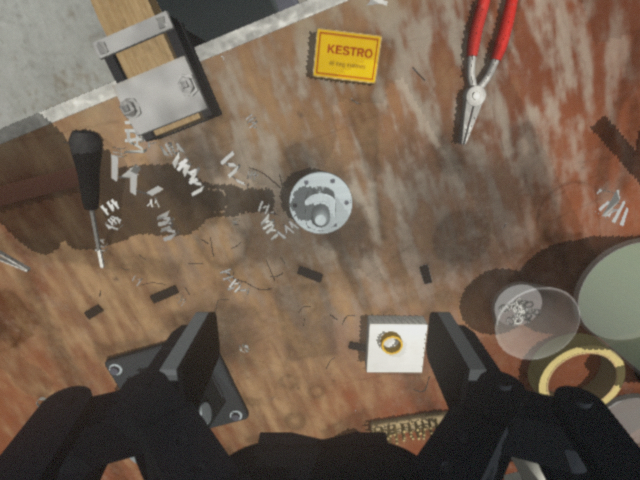

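>>> servo_tool(
  linear=[
    [0.04,-0.02,0],
    [0,0,0.6],
    [0,0,0.7],
    [0,0,0.7],
    [0,0,0.6],
    [0,0,0.4],
    [0,0,0.25],
    [0,0,0.12],
    [0,0,0],
    [0,0,0],
  ],
  dr=[
    [0,0,-0.64],
    [0,0,0],
    [0,0,0],
    [0,0,0],
    [0,0,0],
    [0,0,0],
    [0,0,0],
    [0,0,0],
    [0,0,0],
    [0,0,0],
  ],
)

```text
time: 7.25
eef_pos: [0.4585, 0.1167, 0.031]
tool_rot: [0.451, 3.107, 0.001]
force: [-0.1, 0.8, 0.5]
finger_gap: 0.994
grip_force: 0.0
```

>>> servo_tool(
  linear=[
    [0,0,0],
    [0,0,0],
    [0,0,0],
    [0,0,0],
    [0,0,0],
    [0,0,0],
    [0,0,0],
    [0,0,0],
  ],
  dr=[
    [0,0,0],
    [0,0,0],
    [0,0,0],
    [0,0,0],
    [0,0,0],
    [0,0,0],
    [0,0,0],
    [0,0,0],
  ],
  jaw=0,
  grip_force=80,
)

```text
time: 8.05
eef_pos: [0.4584, 0.1165, 0.0315]
tool_rot: [0.451, 3.106, 0.0]
force: [-1.6, -1.3, 5.9]
finger_gap: 0.153
grip_force: 78.3
```

>>> servo_tool(
  linear=[
    [0,0,-0.1],
    [0,0,-0.3],
    [0,0,-0.5],
    [0,0,-0.7],
    [0,0,-0.7],
    [0,0,-0.5],
    [0,0,0],
    [0,0,0],
  ],
  dr=[
    [0,0,0],
    [0,0,0],
    [0,0,0],
    [0,0,0],
    [0,0,0],
    [0,0,0],
    [0,0,0],
    [0,0,0],
  ],
)

```text
time: 8.85
eef_pos: [0.4571, 0.1165, 0.1689]
tool_rot: [-0.451, -3.108, 0.0]
force: [-0.3, -0.7, -3.5]
finger_gap: 0.155
grip_force: 78.6
```

Run:
```python
from h import *
p,Rt=tool();print(p,Rt.as_matrix().round(4).tolist(),observe()['finger_gap'],observe()['force'],observe()['wrist_torque'])
w,d=camera('wrist');cv2.imwrite('pics/g.png',w)
P,u,v=cloud('wrist',d=(w,d)); np.savez('w3p.npz',P=P,u=u,v=v,w=w,d=d)
T=Rt.inv().apply(P-p)  # tool frame
k=(np.hypot(T[:,0],T[:,1])<.05)&(T[:,2]>-.07)&(T[:,2]<.05)
h,e=np.histogram(T[k,2],60,(-.07,.05));print([(round(a,3),b) for a,b in zip(e,h) if b>30])
np.save('T.npy',T)
```

```text
[0.45713239 0.11654351 0.16886097] [[-0.9587, 0.2843, -0.0007], [0.2843, 0.9587, -0.0], [0.0007, -0.0002, -1.0]] 0.15502806321129478 [-0.29716792 -0.73392528 -3.51521141] [ 0.01891906  0.03164768 -0.01302319]
[(np.float64(-0.07), np.int64(424)), (np.float64(-0.068), np.int64(222)), (np.float64(-0.066), np.int64(171)), (np.float64(-0.064), np.int64(699)), (np.float64(-0.062), np.int64(189)), (np.float64(-0.06), np.int64(169)), (np.float64(-0.058), np.int64(236)), (np.float64(-0.056), np.int64(284)), (np.float64(-0.054), np.int64(222)), (np.float64(-0.052), np.int64(523)), (np.float64(-0.05), np.int64(538)), (np.float64(-0.048), np.int64(469)), (np.float64(-0.046), np.int64(355)), (np.float64(-0.044), np.int64(301)), (np.float64(-0.042), np.int64(270)), (np.float64(-0.04), np.int64(249)), (np.float64(-0.038), np.int64(258)), (np.float64(-0.036), np.int64(210)), (np.float64(-0.034), np.int64(215)), (np.float64(-0.032), np.int64(155)), (np.float64(-0.03), np.int64(80)), (np.float64(-0.028), np.int64(202)), (np.float64(-0.026), np.int64(871)), (np.float64(-0.024), np.int64(118)), (np.float64(-0.022), np.int64(108)), (np.float64(-0.02), np.int64(104)), (np.float64(-0.018), np.int64(97)), (np.float64(-0.016), np.int64(102)), (np.float64(-0.014), np.int64(92)), (np.float64(-0.012), np.int64(97)), (np.float64(-0.01), np.int64(90)), (np.float64(-0.008), np.int64(83)), (np.float64(-0.006), np.int64(87)), (np.float64(-0.004), np.int64(78)), (np.float64(-0.002), np.int64(79)), (np.float64(0.0), np.int64(73)), (np.float64(0.002), np.int64(824)), (np.float64(0.004), np.int64(3957)), (np.float64(0.006), np.int64(217)), (np.float64(0.008), np.int64(72))]
```

View pics/g.png

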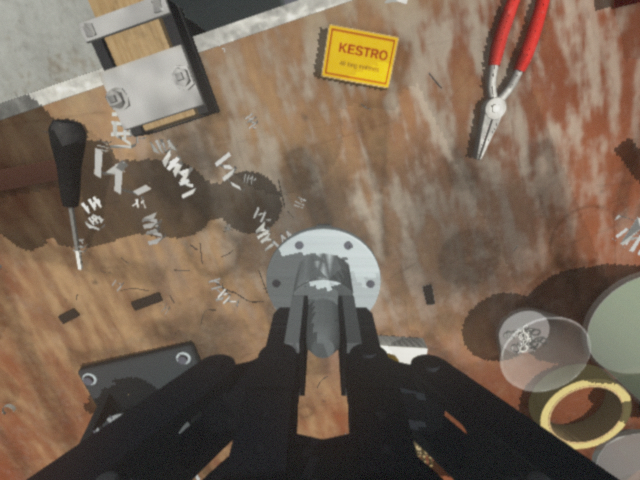

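Run:
```python
from h import *
T=np.load('T.npy');
k=(np.hypot(T[:,0],T[:,1])<.04)&(abs(T[:,2]-.0045)<.0025)
Q=T[k]
for _ in range(3):
    o=np.median(Q,0);o=Q.mean(0);n=np.linalg.svd(Q-o,full_matrices=False)[2][2];n*=np.sign(n[2]);Q=Q[abs((Q-o)@n)<.001]
print('flange n',n,'z at axis',o[2]-(o[0]*n[0]+o[1]*n[1])/-n[2]*-1,o,len(Q))
q=Q[:,:2].astype(np.float32)
hull=cv2.convexHull(q)[:,0]
from scipy.optimize import least_squares
r=least_squares(lambda a:np.hypot(hull[:,0]-a[0],hull[:,1]-a[1])-.03,[0,0],loss='soft_l1',f_scale=.0005);print('flange centre',r.x,np.abs(r.fun).mean(), hull.min(0),hull.max(0))
k=(np.hypot(T[:,0],T[:,1])<.03)&(abs(T[:,2]+.0255)<.0015);print('shoulder',np.median(T[k],0),T[k].min(0),T[k].max(0))
k=(np.hypot(T[:,0],T[:,1])<.012)&(T[:,2]<-.045)&(T[:,2]>-.056);print('post top',np.median(T[k],0),T[k].min(0),T[k].max(0))
# refined seat
g=np.load('w1p.npz');P=g['P']
n=np.array([-.47258507,.0170495,.88112012]);c=np.array([.61203,-.1249,.07775])
ex=np.cross([0,1,0],n);ex/=np.linalg.norm(ex);ey=np.cross(n,ex)
S=P[(np.linalg.norm(P-c,axis=1)<.04)&(abs((P-c)@n)<.0015)]
S=np.c_[(S-c)@ex,(S-c)@ey]
from scipy.spatial import cKDTree
th=np.arctan2(S[:,1],S[:,0]);rr=np.hypot(*S.T)
E=[];I=[]
for b in np.arange(-180,180,6):
    m=abs((np.degrees(th)-b+180)%360-180)<3
    if m.sum()<10: continue
    E.append(S[m][np.argmax(rr[m])]); 
    if abs((b-27.5+90)%180-90)>25: I.append(S[m][np.argmin(rr[m])])
E=np.array(E);I=np.array(I)
for X in (E,I):
    r=least_squares(lambda a:np.hypot(X[:,0]-a[0],X[:,1]-a[1])-a[2],[0,0,.03],loss='soft_l1',f_scale=.0005);print('seat circ',r.x,np.abs(r.fun).mean())
# entry midline: maximise empty strip
for a in np.arange(22,34,1):
    t=np.radians(a);q=S@np.array([[np.cos(t),-np.sin(t)],[np.sin(t),np.cos(t)]])
    m=(abs(q[:,0])>.021)&(abs(q[:,0])<.031)
    pos=q[m&(q[:,1]>0)&(q[:,0]>0),1].min(),q[m&(q[:,1]<0)&(q[:,0]>0),1].max(),q[m&(q[:,1]>0)&(q[:,0]<0),1].min(),q[m&(q[:,1]<0)&(q[:,0]<0),1].max()
    print(a,np.round(pos,4))
```

```text
flange n [0.00514926 0.00515884 0.99997344] z at axis 0.004571874995908976 [0.01104785 0.00065035 0.00463212] 4249
flange centre [0.00096782 0.00055614] 0.0002128853102604038 [-0.01532094 -0.02923867] [0.03089379 0.03032592]
shoulder [ 1.22379608e-02  7.32869046e-05 -2.53978161e-02] [ 0.00469688 -0.01258333 -0.02698257] [ 0.01816294  0.01315429 -0.02402742]
post top [ 2.99339674e-03  9.77235238e-05 -4.92434602e-02] [-0.00955643 -0.00624879 -0.05599312] [ 0.00979501  0.00683925 -0.04500939]
seat circ [ 1.91874853e-04 -1.13269189e-05  3.35008738e-02] 0.0002310890635321219
seat circ [3.71536187e-04 3.89744527e-05 1.80574615e-02] 0.00025111435949152176
22 [ 0.0084 -0.0026  0.0026 -0.0086]
23 [ 0.0079 -0.0032  0.0031 -0.0082]
24 [ 0.0072 -0.0037  0.0037 -0.0078]
25 [ 0.0069 -0.0042  0.0042 -0.0074]
26 [ 0.0065 -0.0048  0.0047 -0.0066]
27 [ 0.0061 -0.0053  0.0053 -0.0063]
28 [ 0.0057 -0.0057  0.0058 -0.0059]
29 [ 0.0053 -0.0061  0.0062 -0.0055]
30 [ 0.0048 -0.0065  0.0066 -0.0051]
31 [ 0.0043 -0.0069  0.007  -0.0046]
32 [ 0.0038 -0.0073  0.0074 -0.0041]
33 [ 0.0033 -0.0077  0.0078 -0.0036]
```

```bash
cat >> h.py <<'E'
n=np.array([-.47258507,.0170495,.88112012]);C=np.array([.6117,-.1249,.0779])
ex=np.cross([0,1,0],n);ex/=np.linalg.norm(ex);ey=np.cross(n,ex)
def seatR(a):
    "tool -z along seat axis, tool x opposite the direction a deg from ex"
    x=-(np.cos(np.radians(a))*ex+np.sin(np.radians(a))*ey);return R.from_matrix(np.c_[x,np.cross(-n,x),-n])
def inseat():
    p,Rt=tool();d=Rt.inv().apply(p-C);q=p-C;z=Rt.as_matrix()
    print('seat coords mm',np.round(1e3*np.array([q@ex,q@ey,q@n]),2),'angle',round(np.degrees(np.arctan2(-z[:,0]@ey,-z[:,0]@ex)),2),'axis err',np.round(np.degrees([z[:,2]@ex,z[:,2]@ey]),2))
    s=observe();f=np.array(s['force']);w=np.array(s['wrist_torque']);print('t',s['time'],'F seat',np.round([f@ex,f@ey,f@n],1),'M',np.round([w@ex,w@ey,w@n],2))
E
python3 - <<'E'
from h import *
p,Rt=tool();S=seatR(28)
plan(C+n*.115-S.apply([.0003,0,0]),S,n=13)
print(observe()['qpos'])
E
```

```text
n 13 D 0.2601 A 52.2
linear [[-0.254, -0.309, -0.018], [-0.236, -0.322, -0.008], [-0.217, -0.337, 0.004], [-0.197, -0.348, 0.013], [-0.176, -0.359, 0.022], [-0.153, -0.368, 0.03], [-0.131, -0.376, 0.038], [-0.106, -0.383, 0.044], [-0.083, -0.389, 0.051], [-0.057, -0.392, 0.054], [-0.033, -0.394, 0.059], [-0.007, -0.396, 0.062]] 
dr [[0.06, -0.444, -0.667], [0.06, -0.444, -0.667], [0.06, -0.444, -0.667], [0.06, -0.444, -0.667], [0.06, -0.444, -0.667], [0.06, -0.444, -0.667], [0.06, -0.444, -0.667], [0.06, -0.444, -0.667], [0.06, -0.444, -0.667], [0.06, -0.444, -0.667], [0.06, -0.444, -0.667], [0.06, -0.444, -0.667]]
linear [[0.018, -0.394, 0.063]] 
dr [[0.06, -0.444, -0.667]]
[ 1.07296902e-01 -9.45119592e-02 -1.13435527e-01  1.55516547e+00
  3.26815370e-05  3.95576180e-01]
```

>>> servo_tool(
  linear=[
    [-0.25,-0.31,-0.02],
    [-0.24,-0.32,-0.01],
    [-0.22,-0.34,0],
    [-0.2,-0.35,0.01],
    [-0.18,-0.36,0.02],
    [-0.15,-0.37,0.03],
    [-0.13,-0.38,0.04],
    [-0.11,-0.38,0.045],
    [-0.08,-0.39,0.05],
    [-0.06,-0.39,0.055],
    [-0.03,-0.39,0.06],
    [-0.01,-0.4,0.06],
  ],
  dr=[
    [0.06,-0.444,-0.667],
    [0.06,-0.444,-0.667],
    [0.06,-0.444,-0.667],
    [0.06,-0.444,-0.667],
    [0.06,-0.444,-0.667],
    [0.06,-0.444,-0.667],
    [0.06,-0.444,-0.667],
    [0.06,-0.444,-0.667],
    [0.06,-0.444,-0.667],
    [0.06,-0.444,-0.667],
    [0.06,-0.444,-0.667],
    [0.06,-0.444,-0.667],
  ],
)

```text
time: 10.1
eef_pos: [0.549, -0.1044, 0.1766]
tool_rot: [-0.57, 2.639, -0.169]
force: [0.9, 0.1, -2.7]
finger_gap: 0.149
grip_force: 79.0
```

>>> servo_tool(
  linear=[
    [0.02,-0.4,0.06],
    [0,0,0],
    [0,0,0],
    [0,0,0],
  ],
  dr=[
    [0.06,-0.444,-0.667],
    [0,0,0],
    [0,0,0],
    [0,0,0],
  ],
)

```text
time: 10.5
eef_pos: [0.5579, -0.1222, 0.1803]
tool_rot: [-0.638, 2.584, -0.181]
force: [0.2, 0.3, -2.1]
finger_gap: 0.151
grip_force: 79.2
```

Run:
```python
from h import *
inseat();p,Rt=tool();S=seatR(28)
plan(C+n*.045-S.apply([.0003,0,0]),S,n=4)
print(observe()['qpos'])
w,d=camera('wrist')
P,u,v=cloud('wrist',d=(w,d))
cc=calibration('wrist')
# flange position now & seat remaining visible -> relative check
Q=P-C;k=(abs(Q@n)<.002)&(np.linalg.norm(Q,axis=1)<.045);print('seat face pts',k.sum())
T=Rt.inv().apply(P-p);k2=(np.hypot(T[:,0],T[:,1])<.04)&(abs(T[:,2]-.0045)<.0015)
hull=cv2.convexHull(T[k2][:,:2].astype(np.float32))[:,0]
from scipy.optimize import least_squares
r=least_squares(lambda a:np.hypot(hull[:,0]-a[0],hull[:,1]-a[1])-.03,[0,0],loss='soft_l1',f_scale=.0005);print(r.x)
s=np.c_[Q[k]@ex,Q[k]@ey,Q[k]@n];print(s.min(0),s.max(0))
rr=np.hypot(s[:,0],s[:,1]);th=np.degrees(np.arctan2(s[:,1],s[:,0]))
print([(b,round(1e3*np.sort(rr[abs(th-b)<5])[-3:].mean(),1)) for b in range(-170,180,20) if (abs(th-b)<5).sum()>5])
```

```text
seat coords mm [  0.96   0.69 115.66] angle 27.97 axis err [-0.02  0.1 ]
t 10.5 F seat [-0.8  0.3 -2. ] M [-0.    0.82 -0.02]
n 4 D 0.0707 A 0.1
linear [[0.005, -0.001, 0.353], [0.004, -0.002, 0.354], [0.004, -0.001, 0.353], [0.005, -0.001, 0.353]] 
dr [[0.005, 0.002, -0.001], [0.005, 0.002, -0.001], [0.005, 0.002, -0.001], [0.005, 0.002, -0.001]]
[-0.44983743 -0.38852807 -0.43220028  1.07134044  0.19278022 -0.88932589]
seat face pts 2210
[-0.00077977  0.00029771]
[-0.03388467 -0.04435862 -0.00196516] [0.02838398 0.04376634 0.00198709]
[(-170, np.float64(34.1)), (-130, np.float64(34.4)), (-110, np.float64(33.7)), (-90, np.float64(37.4)), (-70, np.float64(34.1)), (-50, np.float64(34.2)), (-30, np.float64(33.3)), (90, np.float64(36.5)), (110, np.float64(32.5)), (130, np.float64(32.6)), (150, np.float64(32.5)), (170, np.float64(32.7))]
```

Run:
```python
from h import *
from scipy.optimize import least_squares
w,d=camera('wrist');cv2.imwrite('pics/i.png',w)
P,u,v=cloud('wrist',d=(w,d))
Q=P-C;s=np.c_[Q@ex,Q@ey,Q@n];k=(abs(s[:,2])<.006)&(np.hypot(s[:,0],s[:,1])<.0365);s=s[k]
m=np.abs(s[:,2]-np.median(s[:,2]))<.003
for _ in range(4):
    A=np.c_[s[:,:2],np.ones(len(s))];co=np.linalg.lstsq(A[m],s[m,2],rcond=None)[0];m=abs(s[:,2]-A@co)<.001
print('plane slopes deg',np.degrees(co[:2]),'h',co[2],m.sum())
s=s[m];hull=cv2.convexHull(s[:,:2].astype(np.float32))[:,0]
th=np.degrees(np.arctan2(s[:,1],s[:,0]));rr=np.hypot(s[:,0],s[:,1])
E=[]
for b in range(-180,180,5):
    q=np.nonzero(abs(th-b)<2.5)[0]
    if len(q)>12: E.append(s[q[np.argsort(rr[q])[-2]]])
E=np.array(E)
r=least_squares(lambda a:np.hypot(E[:,0]-a[0],E[:,1]-a[1])-.0333,[0,0],loss='soft_l1',f_scale=.0004)
print('centre',r.x,len(E));print(np.c_[np.degrees(np.arctan2(E[:,1],E[:,0])),r.fun*1e3].round(1).tolist())
```

```text
plane slopes deg [-0.13668369  0.05517154] h 0.0003082486432541866 1915
centre [ 0.00042917 -0.00059519] 43
[[-179.4, 0.0], [-173.5, -0.1], [-169.9, 1.0], [-166.0, 0.3], [-132.6, 0.7], [-131.4, 1.0], [-123.0, -0.3], [-121.9, 0.1], [-116.9, -0.1], [-108.5, -0.0], [-104.9, 0.0], [-98.0, -0.2], [-94.5, -0.5], [-90.7, 0.1], [-84.9, -0.6], [-77.8, -0.4], [-73.3, -0.1], [-70.3, -0.3], [-62.9, -0.4], [-57.7, -0.3], [-56.5, -0.3], [-50.0, -0.2], [-43.0, 0.2], [-41.3, -0.3], [-34.5, -0.1], [90.3, -0.7], [95.1, -0.4], [99.4, -0.4], [107.3, 0.0], [110.7, -0.4], [115.0, 0.1], [120.6, 0.1], [124.1, 0.0], [131.4, -0.2], [136.2, -0.4], [140.5, -0.4], [145.2, -0.1], [148.5, -0.1], [153.3, -0.3], [160.5, -0.2], [162.5, -0.2], [168.8, -0.1], [173.6, -0.3]]
```

View pics/i.png

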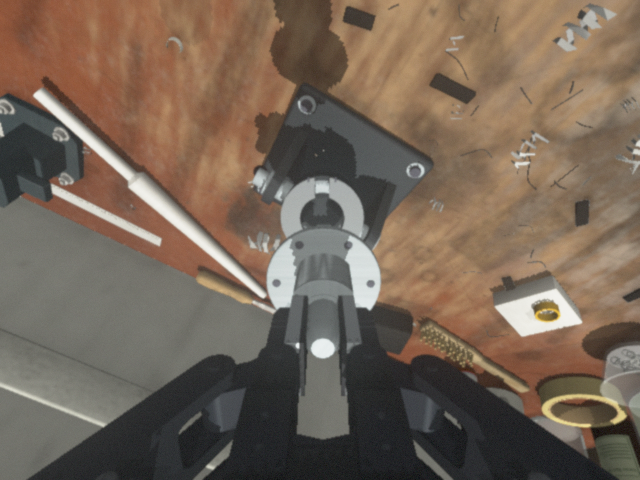

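>>> servo_tool(
  linear=[
    [0.018,-0.012,0.3],
    [0,0,0.5],
    [0,0,0.4],
    [0,0,0.25],
    [0,0,0.14],
    [0,0,0],
    [0,0,0],
  ],
  dr=[
    [0,0,0],
    [0,0,0],
    [0,0,0],
    [0,0,0],
    [0,0,0],
    [0,0,0],
    [0,0,0],
  ],
)

```text
time: 11.3
eef_pos: [0.5968, -0.1256, 0.1133]
tool_rot: [-0.638, 2.58, -0.186]
force: [0.1, -1.0, -2.4]
finger_gap: 0.148
grip_force: 79.3
```

Run:
```python
from h import *
inseat()
```

```text
seat coords mm [ 3.58 -1.39 38.24] angle 28.04 axis err [ 0.26 -0.02]
t 11.3 F seat [-1.  -1.  -2.2] M [ 0.03  0.77 -0.02]
```

>>> servo_tool(
  linear=[
    [0.044,0.049,0],
    [0,0,0],
    [0,0,0],
  ],
  dr=[
    [0,0,0],
    [0,0,0],
    [0,0,0],
  ],
)

```text
time: 11.6
eef_pos: [0.5937, -0.1247, 0.1116]
tool_rot: [-0.638, 2.58, -0.186]
force: [-0.2, -0.2, -2.9]
finger_gap: 0.148
grip_force: 79.3
```

Run:
```python
from h import *
inseat();print(observe()['joint_velocities'].round(3))
```

```text
seat coords mm [ 0.12 -0.45 38.21] angle 28.02 axis err [ 0.25 -0.04]
t 11.6 F seat [-1.6 -0.2 -2.5] M [ 0.02  0.83 -0.  ]
[-0.001  0.006 -0.002 -0.003 -0.    -0.002]
```

>>> servo_tool(
  linear=[
    [0,0,0.05],
    [0,0,0.05],
    [0,0,0.05],
    [0,0,0.05],
    [0,0,0.05],
    [0,0,0],
  ],
  dr=[
    [0,0,0],
    [0,0,0],
    [0,0,0],
    [0,0,0],
    [0,0,0],
    [0,0,0],
  ],
)

```text
time: 12.2
eef_pos: [0.5996, -0.1249, 0.0994]
tool_rot: [-0.638, 2.581, -0.185]
force: [0.8, -0.4, -2.8]
finger_gap: 0.15
grip_force: 79.2
```

Run:
```python
from h import *
inseat()
```

```text
seat coords mm [-0.5  -0.39 24.64] angle 28.01 axis err [ 0.17 -0.02]
t 12.2 F seat [-0.7 -0.4 -2.9] M [-0.1   0.73 -0.04]
```

>>> servo_tool(
  linear=[
    [-0.008,-0.004,0.05],
    [0,0,0.05],
    [0,0,0.04],
    [0,0,0.03],
    [0,0,0.02],
    [0,0,0],
  ],
  dr=[
    [0,0,0],
    [0,0,0],
    [0,0,0],
    [0,0,0],
    [0,0,0],
    [0,0,0],
  ],
)

```text
time: 12.8
eef_pos: [0.6044, -0.125, 0.0917]
tool_rot: [-0.638, 2.581, -0.185]
force: [0.7, -0.9, -2.8]
finger_gap: 0.151
grip_force: 79.6
```

Run:
```python
from h import *
inseat()
```

```text
seat coords mm [ 0.12 -0.32 15.58] angle 28.01 axis err [ 0.18 -0.01]
t 12.8 F seat [-0.7 -0.9 -2.8] M [-0.17  0.86  0.02]
```

>>> servo_tool(
  linear=[
    [0,0,0.02],
    [0,0,0.02],
    [0,0,0],
  ],
  dr=[
    [0,0,0],
    [0,0,0],
    [0,0,0],
  ],
)

```text
time: 13.1
eef_pos: [0.6048, -0.1252, 0.0915]
tool_rot: [-0.637, 2.582, -0.186]
force: [-11.1, 0.3, 6.7]
finger_gap: 0.154
grip_force: 82.3
```

Run:
```python
from h import *
inseat()
```

```text
seat coords mm [ 0.31 -0.54 15.23] angle 27.99 axis err [ 0.15 -0.05]
t 13.1 F seat [-6.6  0.2 11.2] M [0.11 1.97 0.01]
```

>>> servo_tool(
  linear=[
    [0,0,0],
    [0,0,0],
    [0,0,0],
    [0,0,0],
    [0,0,0],
    [0,0,0],
    [0,0,0],
    [0,0,0],
    [0,0,0],
    [0,0,0],
  ],
  dr=[
    [0,0,0.4],
    [0,0,0.8],
    [0,0,1],
    [0,0,1],
    [0,0,1],
    [0,0,1],
    [0,0,1],
    [0,0,1],
    [0,0,0.8],
    [0,0,0],
  ],
)

```text
time: 14.1
eef_pos: [0.6053, -0.1256, 0.0918]
tool_rot: [0.284, 2.63, 0.045]
force: [-8.2, -1.0, 5.3]
finger_gap: 0.152
grip_force: 81.8
```

Run:
```python
from h import *
inseat()
```

```text
seat coords mm [ 0.96 -0.98 15.26] angle -12.06 axis err [ 0.23 -0.11]
t 14.1 F seat [-4.8 -1.2  8.5] M [-0.15  1.6   0.01]
```

>>> servo_tool(
  linear=[
    [0.012,0,0.01],
    [0,0,0],
    [0,0,0],
    [0,0,0],
    [0,0,0],
    [0,0,0],
    [0,0,0],
  ],
  dr=[
    [0,0,0],
    [0,0,0.5],
    [0,0,0.5],
    [0,0,0.5],
    [0,0,0.5],
    [0,0,0.4],
    [0,0,0],
  ],
)

```text
time: 14.8
eef_pos: [0.6053, -0.1254, 0.0917]
tool_rot: [0.557, 2.59, 0.115]
force: [-10.2, -0.3, 6.9]
finger_gap: 0.157
grip_force: 82.2
```

Run:
```python
from h import *
inseat()
```

```text
seat coords mm [ 0.86 -0.76 15.19] angle -24.01 axis err [ 0.27 -0.1 ]
t 14.8 F seat [-5.7 -0.5 10.9] M [-0.02  1.71  0.  ]
```

>>> servo_tool(
  linear=[
    [0,0,0.005],
    [0,0,0],
    [0,0,0],
    [0,0,0],
  ],
  dr=[
    [0,0,0.4],
    [0,0,0.4],
    [0,0,0.3],
    [0,0,0],
  ],
)

```text
time: 15.2
eef_pos: [0.6053, -0.1254, 0.0916]
tool_rot: [0.681, 2.564, 0.147]
force: [-10.8, 0.7, 8.1]
finger_gap: 0.154
grip_force: 82.3
```

Run:
```python
from h import *
inseat()
```

```text
seat coords mm [ 0.87 -0.81 15.06] angle -29.5 axis err [ 0.26 -0.11]
t 15.2 F seat [-5.7  0.5 12.3] M [-0.    1.8   0.06]
```

>>> servo_tool(
  linear=[
    [0,0,0],
    [0,0,0],
    [0,0,0],
    [0,0,0],
  ],
  dr=[
    [0,0,0.4],
    [0,0,0.4],
    [0,0,0.2],
    [0,0,0],
  ],
)

```text
time: 15.6
eef_pos: [0.6052, -0.1253, 0.0912]
tool_rot: [0.793, 2.535, 0.176]
force: [-9.5, 0.2, 6.7]
finger_gap: 0.152
grip_force: 81.7
```

Run:
```python
from h import *
inseat()
```

```text
seat coords mm [ 0.57 -0.6  14.79] angle -34.48 axis err [ 0.24 -0.08]
t 15.6 F seat [-5.2  0.  10.4] M [-0.    1.64  0.14]
```

>>> servo_tool(
  linear=[
    [0,0,0.01],
    [0,0,0],
    [0,0,0],
  ],
  dr=[
    [0,0,0.3],
    [0,0,0.3],
    [0,0,0],
  ],
)

```text
time: 15.9
eef_pos: [0.6054, -0.1253, 0.0909]
tool_rot: [0.86, 2.516, 0.193]
force: [-10.6, 0.5, 7.1]
finger_gap: 0.159
grip_force: 81.6
```

Run:
```python
from h import *
inseat()
```

```text
seat coords mm [ 0.56 -0.64 14.41] angle -37.49 axis err [ 0.24 -0.09]
t 15.9 F seat [-6.   0.3 11.2] M [-0.01  1.77  0.1 ]
```

>>> servo_tool(
  linear=[
    [0,0,0],
    [0,0,0],
    [0,0,0],
  ],
  dr=[
    [0,0,0.3],
    [0,0,0.3],
    [0,0,0],
  ],
)

```text
time: 16.2
eef_pos: [0.6055, -0.1252, 0.0887]
tool_rot: [0.927, 2.496, 0.211]
force: [-0.6, -0.9, -3.3]
finger_gap: 0.151
grip_force: 78.9
```

Run:
```python
from h import *
inseat()
```

```text
seat coords mm [-0.34 -0.49 12.44] angle -40.51 axis err [ 0.2  -0.05]
t 16.2 F seat [-2.1 -0.9 -2.7] M [-0.26  0.92 -0.03]
```

>>> servo_tool(
  linear=[
    [0,0,0.02],
    [0,0,0.03],
    [0,0,0.02],
    [0,0,0.01],
    [0,0,0],
  ],
  dr=[
    [0,0,0.2],
    [0,0,0],
    [0,0,0],
    [0,0,0],
    [0,0,0],
  ],
)

```text
time: 16.7
eef_pos: [0.6071, -0.1248, 0.0861]
tool_rot: [0.949, 2.49, 0.217]
force: [-9.6, 1.0, 5.7]
finger_gap: 0.154
grip_force: 80.5
```

Run:
```python
from h import *
inseat()
```

```text
seat coords mm [-0.17 -0.02  9.38] angle -41.48 axis err [ 0.17 -0.01]
t 16.7 F seat [-5.8  0.8  9.6] M [-0.09  1.71 -0.03]
```

>>> servo_tool(
  linear=[
    [0,0,-0.015],
    [0,0,0],
    [0,0,0],
    [0,0,0],
  ],
  dr=[
    [0,0,0],
    [0,0,0],
    [0,0,0],
    [0,0,0],
  ],
  jaw=0.45,
)

```text
time: 17.1
eef_pos: [0.6075, -0.1248, 0.0861]
tool_rot: [0.948, 2.488, 0.218]
force: [0.1, 0.0, 1.0]
finger_gap: 0.45
grip_force: 0.0
```

>>> servo_tool(
  linear=[
    [0,0,-0.1],
    [0,0,-0.2],
    [0,0,-0.4],
    [0,0,-0.5],
    [0,0,-0.6],
    [0,0,-0.6],
    [0,0,0],
    [0,0,0],
  ],
  dr=[
    [0,0,0],
    [0,0,0],
    [0,0,0],
    [0,0,0],
    [0,0,0],
    [0,0,0],
    [0,0,0],
    [0,0,0],
  ],
)

```text
time: 17.9
eef_pos: [0.5505, -0.1233, 0.1934]
tool_rot: [0.948, 2.486, 0.217]
force: [-0.7, -0.8, -0.4]
finger_gap: 0.452
grip_force: 0.0
```

Run:
```python
from h import *
inseat();print(observe()['qpos'].round(3),observe()['finger_gap'])
w,d=camera('wrist');cv2.imwrite('pics/j.png',w)
P,u,v=cloud('wrist',d=(w,d)); np.savez('w4p.npz',P=P,u=u,v=v,w=w,d=d)
Q=P-C;s=np.c_[Q@ex,Q@ey,Q@n];r=np.hypot(s[:,0],s[:,1])
h,e=np.histogram(s[(r<.045),2],80,(-.02,.08));print([(round(a*1e3,1),b) for a,b in zip(e,h) if b>60])
for z,t in [(.006,.0025),(.036,.003),(.060,.005)]:
    k=(r<.04)&(abs(s[:,2]-z)<t);print(z,np.median(s[k],0),cv2.minEnclosingCircle(s[k][:,:2].astype(np.float32)))
k=(r<.032)&(r>.018)&(abs(s[:,2]-.006)<.0025);A=np.c_[s[k][:,:2],np.ones(k.sum())];print('flange plane',np.linalg.lstsq(A,s[k,2],rcond=None)[0])
k=(r>.0302)&(r<.033)&(abs(s[:,2])<.003);print('face rim',k.sum(),np.median(s[k,2]))
```

```text
seat coords mm [  0.69  -0.61 130.75] angle -41.47 axis err [ 0.38 -0.1 ]
t 17.9 F seat [-0.8 -0.8 -0. ] M [-0.02  0.51 -0.01]
[-0.46  -0.415 -0.428  1.097  0.197  0.315] 0.45228151851948534
[(np.float64(-15.0), np.int64(86)), (np.float64(-13.8), np.int64(122)), (np.float64(-12.5), np.int64(72)), (np.float64(-8.8), np.int64(89)), (np.float64(-7.5), np.int64(97)), (np.float64(-6.2), np.int64(77)), (np.float64(-3.8), np.int64(100)), (np.float64(-2.5), np.int64(394)), (np.float64(-1.3), np.int64(228)), (np.float64(2.5), np.int64(383)), (np.float64(3.8), np.int64(1432)), (np.float64(5.0), np.int64(507)), (np.float64(32.5), np.int64(129)), (np.float64(33.8), np.int64(517)), (np.float64(35.0), np.int64(173)), (np.float64(58.8), np.int64(103))]
0.006 [-0.01063667  0.00879702  0.00454187] ((-0.0027994897682219744, 0.0012734878109768033), 0.029949508607387543)
0.036 [-0.00685855  0.00517066  0.03446767] ((-0.0027893604710698128, 0.0010878300527110696), 0.01725711114704609)
0.06 [-0.00337438  0.0017909   0.0583639 ] ((-0.0025186946149915457, 0.000989172956906259), 0.0070853279903531075)
flange plane [-0.00468422  0.00281397  0.00457788]
face rim 408 -0.0014395982290495834
```

View pics/j.png

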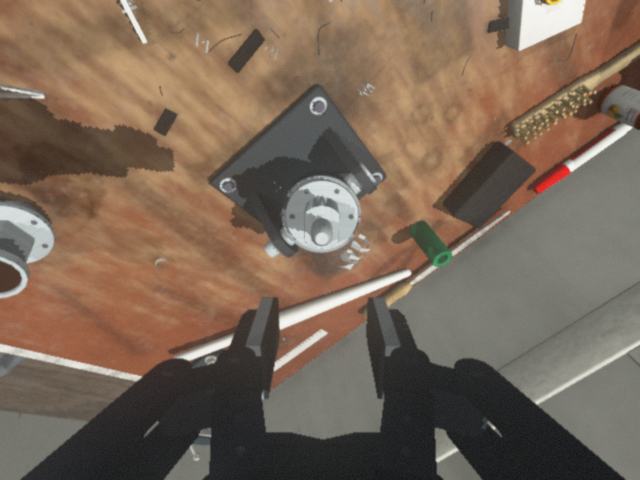

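Run:
```python
from h import *
for f in ['w1p','w2p']:
    g=np.load(f+'.npz');P=g['P']
    s=(np.hypot(P[:,0]-.632,P[:,1]-.135)<.022)&(P[:,2]>.0275)&(P[:,2]<.035)
    print(f,s.sum(),cv2.minEnclosingCircle(P[s][:,:2].astype(np.float32)),P[s][:,:2].mean(0),np.median(P[s][:,2]))
plan([.632,.1355,.15],down(np.radians(150)),n=12)
```

```text
w1p 198 ((0.6318971514701843, 0.13564005494117737), 0.012106725946068764) [0.63236539 0.13519685] 0.029731177061589148
w2p 147 ((0.6309975385665894, 0.13533999025821686), 0.012210139073431492) [0.63110894 0.13569853] 0.02940896180475122
n 12 D 0.2743 A 30.7
linear [[0.221, 0.382, 0.118], [0.211, 0.389, 0.117], [0.2, 0.394, 0.115], [0.189, 0.4, 0.113], [0.179, 0.407, 0.11], [0.169, 0.411, 0.106], [0.158, 0.417, 0.102], [0.147, 0.421, 0.098], [0.137, 0.426, 0.093], [0.127, 0.43, 0.088], [0.116, 0.435, 0.082], [0.107, 0.438, 0.075]] 
dr [[0.264, 0.395, -0.192], [0.264, 0.395, -0.192], [0.264, 0.395, -0.192], [0.264, 0.395, -0.192], [0.264, 0.395, -0.192], [0.264, 0.395, -0.192], [0.264, 0.395, -0.192], [0.264, 0.395, -0.192], [0.264, 0.395, -0.192], [0.264, 0.395, -0.192], [0.264, 0.395, -0.192], [0.264, 0.395, -0.192]]
```

>>> servo_tool(
  linear=[
    [0.22,0.38,0.11],
    [0.21,0.39,0.11],
    [0.2,0.39,0.11],
    [0.19,0.4,0.11],
    [0.18,0.41,0.11],
    [0.17,0.41,0.1],
    [0.16,0.42,0.1],
    [0.15,0.42,0.1],
    [0.14,0.43,0.09],
    [0.13,0.43,0.09],
    [0.12,0.43,0.08],
    [0.1,0.44,0.08],
  ],
  dr=[
    [0.264,0.395,-0.192],
    [0.264,0.395,-0.192],
    [0.264,0.395,-0.192],
    [0.264,0.395,-0.192],
    [0.264,0.395,-0.192],
    [0.264,0.395,-0.192],
    [0.264,0.395,-0.192],
    [0.264,0.395,-0.192],
    [0.264,0.395,-0.192],
    [0.264,0.395,-0.192],
    [0.264,0.395,-0.192],
    [0.264,0.395,-0.192],
  ],
)

```text
time: 19.15
eef_pos: [0.6304, 0.137, 0.1483]
tool_rot: [-0.809, -3.03, 0.003]
force: [0.2, -0.7, 0.5]
finger_gap: 0.446
grip_force: 0.0
```

>>> servo_tool(
  linear=[
    [0,0,0],
    [0,0,0],
    [0,0,0],
  ],
  dr=[
    [0,0,0],
    [0,0,0],
    [0,0,0],
  ],
)

```text
time: 19.45
eef_pos: [0.6304, 0.1353, 0.1502]
tool_rot: [-0.812, -3.033, 0.001]
force: [-0.8, -0.3, -0.6]
finger_gap: 0.453
grip_force: 0.0
```

Run:
```python
from h import *
print(tool()[0],observe()['qpos'].round(3))
w,d=camera('wrist');P,u,v=cloud('wrist',d=(w,d))
s=(np.hypot(P[:,0]-.632,P[:,1]-.135)<.022)&(P[:,2]>.0275)&(P[:,2]<.035)
print(s.sum(),cv2.minEnclosingCircle(P[s][:,:2].astype(np.float32)),np.median(P[s][:,2]))
s=(np.hypot(P[:,0]-.632,P[:,1]-.135)<.025)&(P[:,2]>.017)&(P[:,2]<.023);print('block top',np.median(P[s,2]))
plan([.6314,.1355,.06],down(np.radians(150)),n=4)
```

```text
[0.63040876 0.1353386  0.15016015] [ 0.108  0.364  0.357  1.566 -0.     0.631]
262 ((0.631605327129364, 0.13543549180030823), 0.011947431601583958) 0.030061510875049713
block top 0.020350171092385183
n 4 D 0.091 A 0.0
linear [[-0.003, 0.004, 0.455], [-0.003, 0.003, 0.455], [-0.003, 0.004, 0.454], [-0.002, 0.004, 0.455]] 
dr [[-0.001, -0.002, -0.001], [-0.001, -0.002, -0.001], [-0.001, -0.002, -0.001], [-0.001, -0.002, -0.001]]
```

>>> servo_tool(
  linear=[
    [-0.011,0.015,0.3],
    [0,0,0.5],
    [0,0,0.6],
    [0,0,0.5],
    [0,0,0.3],
    [0,0,0.2],
    [0,0,0.13],
    [0,0,0],
    [0,0,0],
  ],
  dr=[
    [0,0,0],
    [0,0,0],
    [0,0,0],
    [0,0,0],
    [0,0,0],
    [0,0,0],
    [0,0,0],
    [0,0,0],
    [0,0,0],
  ],
)

```text
time: 20.4
eef_pos: [0.6327, 0.1364, 0.0257]
tool_rot: [0.812, 3.034, 0.001]
force: [-0.0, 0.4, -0.3]
finger_gap: 0.449
grip_force: 0.0
```

>>> servo_tool(
  linear=[
    [0.014,-0.028,0.04],
    [0,0,0.034],
    [0,0,0],
  ],
  dr=[
    [0,0,0],
    [0,0,0],
    [0,0,0],
  ],
)

```text
time: 20.7
eef_pos: [0.6306, 0.1354, 0.021]
tool_rot: [-0.812, -3.034, -0.0]
force: [0.0, 0.1, -0.6]
finger_gap: 0.449
grip_force: 0.0
```

>>> servo_tool(
  linear=[
    [0,0,0],
    [0,0,0],
    [0,0,0],
    [0,0,0],
    [0,0,0],
  ],
  dr=[
    [0,0,0],
    [0,0,0],
    [0,0,0],
    [0,0,0],
    [0,0,0],
  ],
  jaw=0,
  grip_force=25,
)

```text
time: 21.2
eef_pos: [0.6305, 0.1354, 0.0207]
tool_rot: [-0.812, -3.034, -0.0]
force: [0.2, 0.1, 0.4]
finger_gap: 0.002
grip_force: 0.0
```

Run:
```python
from h import *
s=observe();print(s['finger_gap'],s['grip_force'])
w,d=camera('wrist');cv2.imwrite('pics/k.png',w[180:480,120:520])
```

```text
0.0020442189954638645 0.0
```

View pics/k.png

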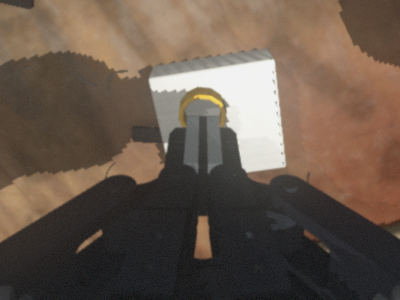

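Run:
```python
from h import *
p,Rt=tool();w,d=camera('wrist');P,u,v=cloud('wrist',d=(w,d))
T=Rt.inv().apply(P-p);c=w[v,u].astype(int)
yel=(c[:,2]-c[:,0]>60)&(abs(P[:,0]-.63)<.04)&(abs(P[:,1]-.135)<.04)&(P[:,2]>.021)&(P[:,2]<.05)
print('ring world',yel.sum(),P[yel].min(0).round(4),P[yel].max(0).round(4));print('tool',T[yel].min(0).round(4),T[yel].max(0).round(4))
k=yel&(P[:,2]>.0285);Q=P[k]
from scipy.optimize import least_squares
r=least_squares(lambda a:np.clip(np.abs(np.hypot(Q[:,0]-a[0],Q[:,1]-a[1])-.01075)-.00125,0,1),[.631,.1355]);print('centre',r.x,k.sum(),np.median(Q[:,2]))
# finger points
k=(abs(T[:,1])<.012)&(abs(T[:,0])<.02)&(T[:,2]>-.03)&(T[:,2]<.003)&~yel
h,e=np.histogram(T[k,2],33,(-.03,.003));print([(round(a*1e3),b) for a,b in zip(e,h) if b]);
for z in (-.012,-.004): 
    m=k&(abs(T[:,2]-z)<.004);print(z,T[m].min(0).round(4),T[m].max(0).round(4))
print(recognise('wrist','band_ring')[:2])
```

```text
ring world 365 [0.6196 0.1239 0.0235] [0.6407 0.1471 0.0309]
tool [-0.0063 -0.011  -0.0101] [ 0.0111  0.0112 -0.0028]
centre [0.63132465 0.13516667] 311 0.02947555868974433
[(-30, np.int64(1)), (-10, np.int64(33)), (-9, np.int64(61)), (-8, np.int64(35)), (-7, np.int64(26)), (-6, np.int64(42)), (-5, np.int64(31)), (-4, np.int64(49)), (-3, np.int64(40)), (-2, np.int64(51)), (-1, np.int64(63)), (0, np.int64(521)), (1, np.int64(848)), (2, np.int64(169))]
-0.012 [-0.0072 -0.011  -0.01  ] [ 0.0109  0.0117 -0.008 ]
-0.004 [-0.0075 -0.0117 -0.008 ] [ 0.02    0.0119 -0.    ]
[{'position': [0.6249, 0.14, 0.0267], 'conf': 0.8}]
```

Run:
```python
from h import *
p,Rt=tool();w,d=camera('wrist');c=calibration('wrist');Rc=R.from_rotvec(c['rotation'])
for (U,V) in [(320,285),(312,290),(320,292),(312,297),(328,297),(312,305),(328,305),(312,320),(328,320),(312,340),(300,320),(345,320)]:
    z=d[V,U];X=Rc.apply([(U-c['cx'])/c['fx']*z,(V-c['cy'])/c['fy']*z,z])+c['eye'];print(U,V,w[V,U],Rt.inv().apply(X-p).round(4))
```

```text
320 285 [121 127 129] [ 0.0003 -0.0007  0.0011]
312 290 [116 121 124] [-0.0029 -0.0048  0.0018]
320 292 [118 125 128] [-0.0039 -0.0007  0.0014]
312 297 [113 115 114] [ 0.0114 -0.0038 -0.0325]
328 297 [115 118 114] [ 0.0108  0.0029 -0.0315]
312 305 [104 106 104] [ 0.0115 -0.0036 -0.0395]
328 305 [116 118 114] [ 0.0112  0.0028 -0.0389]
312 320 [102 104 101] [ 0.0112 -0.0034 -0.0501]
328 320 [107 109 105] [ 0.0115  0.0026 -0.0507]
312 340 [96 98 95] [ 0.0115 -0.003  -0.0632]
300 320 [59 62 64] [ 0.0072 -0.0083 -0.0436]
345 320 [68 72 74] [ 0.0074  0.0094 -0.044 ]
```

>>> servo_tool(
  linear=[
    [0,0,0],
    [0,0,0],
    [0,0,0],
    [0,0,0],
    [0,0,0.15],
    [0,0,0.15],
    [0,0,0.1],
    [0,0,0.08],
    [0,0,0],
  ],
  dr=[
    [0,0,0],
    [0,0,0],
    [0,0,0],
    [0,0,0],
    [0,0,0],
    [0,0,0],
    [0,0,0],
    [0,0,0],
    [0,0,0],
  ],
  jaw=0.45,
)

```text
time: 22.3
eef_pos: [0.6295, 0.1353, -0.0047]
tool_rot: [-0.811, -3.032, 0.001]
force: [-0.0, 0.5, 0.0]
finger_gap: 0.451
grip_force: 0.0
```

Run:
```python
from h import *
p,Rt=tool();w,d=camera('wrist');P,u,v=cloud('wrist',d=(w,d));T=Rt.inv().apply(P-p)
print(p,observe()['force'].round(1),observe()['finger_gap'])
# finger fronts: x near 0.0115
k=(abs(T[:,0]-.0113)<.0012)&(abs(T[:,1])<.05)&(T[:,2]<-.012)&(T[:,2]>-.08)
for s in (-1,1):
    m=k&(T[:,1]*s>.004);
    if m.sum(): print(s,m.sum(),'tip z',np.percentile(T[m,2],[98,99.5,100]).round(4),'y near tip',np.percentile(T[m&(T[:,2]>T[m,2].max()-.008),1],[0,50,100]).round(4))
```

```text
[ 0.62950185  0.13533194 -0.00467719] [-1.3 -0.3  1.4] 0.44726494218150364
-1 2068 tip z [-0.0243 -0.0239 -0.0227] y near tip [-0.0259 -0.0149 -0.0042]
1 2162 tip z [-0.0242 -0.0237 -0.0234] y near tip [0.0041 0.0208 0.0385]
```

>>> servo_tool(
  linear=[
    [-0.03,0.018,0.05],
    [0,0,0.04],
    [0,0,0],
  ],
  dr=[
    [0,0,0],
    [0,0,0],
    [0,0,0],
  ],
)

```text
time: 22.65
eef_pos: [0.6322, 0.1355, -0.008]
tool_rot: [-0.812, -3.034, 0.0]
force: [0.2, 0.7, 0.2]
finger_gap: 0.451
grip_force: 0.0
```

>>> servo_tool(
  linear=[
    [0,0,0],
    [0,0,0],
    [0,0,0],
    [0,0,0],
    [0,0,0],
  ],
  dr=[
    [0,0,0],
    [0,0,0],
    [0,0,0],
    [0,0,0],
    [0,0,0],
  ],
  jaw=0,
  grip_force=25,
)

```text
time: 23.15
eef_pos: [0.6326, 0.1355, -0.0074]
tool_rot: [-0.812, -3.035, -0.0]
force: [0.7, -0.3, 2.2]
finger_gap: 0.264
grip_force: 24.9
```

>>> servo_tool(
  linear=[
    [0,0,-0.1],
    [0,0,-0.3],
    [0,0,-0.6],
    [0,0,-0.8],
    [0,0,-0.8],
    [0,0,-0.6],
    [0,0,0],
    [0,0,0],
  ],
  dr=[
    [0,0,0],
    [0,0,0],
    [0,0,0],
    [0,0,0],
    [0,0,0],
    [0,0,0],
    [0,0,0],
    [0,0,0],
  ],
)

```text
time: 23.95
eef_pos: [0.6334, 0.1355, 0.1545]
tool_rot: [0.811, 3.032, 0.002]
force: [-0.0, 0.5, 0.3]
finger_gap: 0.262
grip_force: 24.5
```

Run:
```python
from h import *
p,Rt=tool();w,d=camera('wrist');P,u,v=cloud('wrist',d=(w,d));T=Rt.inv().apply(P-p);c=w[v,u].astype(int)
cv2.imwrite('pics/l.png',w[180:480,120:520])
print(p,observe()['finger_gap'],observe()['grip_force'])
y=(c[:,2]-c[:,0]>45)&(abs(T[:,0])<.03)&(abs(T[:,1])<.02)&(T[:,2]<.0)&(T[:,2]>-.06)
print('ring',y.sum(),T[y].min(0).round(4),T[y].max(0).round(4))
print(np.percentile(T[y,2],[2,10,50,90,98]).round(4), np.percentile(T[y,0],[2,98]).round(4),np.percentile(T[y,1],[2,98]).round(4))
S=seatR(-30); 
# target ring: post axis (-.3,.1) seat coords
plan(C+n*.10+ex*-.0003+ey*.0001,S,n=13)
```

```text
[0.63335114 0.13554417 0.1545103 ] 0.2631657869588918 24.526984859257936
ring 1798 [-0.0106 -0.0178 -0.0364] [ 0.0136  0.0112 -0.0243]
[-0.0356 -0.0351 -0.0332 -0.0267 -0.0253] [-0.0091  0.0131] [-0.0105  0.0105]
n 13 D 0.2677 A 28.3
linear [[-0.108, -0.397, -0.021], [-0.109, -0.396, -0.024], [-0.11, -0.396, -0.028], [-0.111, -0.396, -0.031], [-0.112, -0.394, -0.034], [-0.113, -0.394, -0.037], [-0.115, -0.394, -0.041], [-0.117, -0.392, -0.044], [-0.118, -0.392, -0.047], [-0.12, -0.391, -0.05], [-0.122, -0.39, -0.052], [-0.123, -0.388, -0.056]] 
dr [[-0.204, -0.384, 0.004], [-0.204, -0.384, 0.004], [-0.204, -0.384, 0.004], [-0.204, -0.384, 0.004], [-0.204, -0.384, 0.004], [-0.204, -0.384, 0.004], [-0.204, -0.384, 0.004], [-0.204, -0.384, 0.004], [-0.204, -0.384, 0.004], [-0.204, -0.384, 0.004], [-0.204, -0.384, 0.004], [-0.204, -0.384, 0.004]]
linear [[-0.126, -0.388, -0.058]] 
dr [[-0.204, -0.384, 0.004]]
```

View pics/l.png

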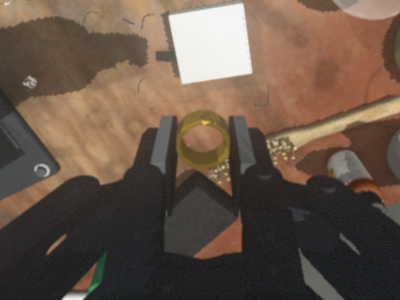

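>>> servo_tool(
  linear=[
    [-0.11,-0.4,-0.02],
    [-0.11,-0.4,-0.025],
    [-0.11,-0.4,-0.03],
    [-0.11,-0.4,-0.03],
    [-0.11,-0.39,-0.035],
    [-0.11,-0.39,-0.04],
    [-0.115,-0.39,-0.04],
    [-0.115,-0.39,-0.045],
    [-0.12,-0.39,-0.045],
    [-0.12,-0.39,-0.05],
    [-0.12,-0.39,-0.05],
    [-0.125,-0.39,-0.055],
  ],
  dr=[
    [-0.204,-0.384,0.004],
    [-0.204,-0.384,0.004],
    [-0.204,-0.384,0.004],
    [-0.204,-0.384,0.004],
    [-0.204,-0.384,0.004],
    [-0.204,-0.384,0.004],
    [-0.204,-0.384,0.004],
    [-0.204,-0.384,0.004],
    [-0.204,-0.384,0.004],
    [-0.204,-0.384,0.004],
    [-0.204,-0.384,0.004],
    [-0.204,-0.384,0.004],
  ],
)

```text
time: 25.2
eef_pos: [0.5675, -0.1032, 0.1616]
tool_rot: [0.703, 2.605, 0.141]
force: [0.0, -0.9, -0.1]
finger_gap: 0.261
grip_force: 24.6
```

>>> servo_tool(
  linear=[
    [-0.125,-0.39,-0.06],
    [0,0,0],
    [0,0,0],
    [0,0,0],
  ],
  dr=[
    [-0.204,-0.384,0.004],
    [0,0,0],
    [0,0,0],
    [0,0,0],
  ],
)

```text
time: 25.6
eef_pos: [0.5639, -0.1222, 0.1648]
tool_rot: [0.693, 2.568, 0.152]
force: [-0.3, 0.1, 0.6]
finger_gap: 0.261
grip_force: 24.6
```

Run:
```python
from h import *
inseat();p,Rt=tool();w,d=camera('wrist');P,u,v=cloud('wrist',d=(w,d));np.savez('w5p.npz',P=P,u=u,v=v,w=w,d=d)
cv2.imwrite('pics/m.png',w[180:480,120:520])
plan(C+n*.055+ex*.00095+ey*-.00065,seatR(-30),n=3)
T=Rt.inv().apply(P-p);c=w[v,u].astype(int)
y=(c[:,2]-c[:,0]>45)&(abs(T[:,0])<.03)&(abs(T[:,1])<.013)&(T[:,2]<-.02)&(T[:,2]>-.045)
print('ring',T[y].min(0).round(4),T[y].max(0).round(4))
Q=P-C;s=np.c_[Q@ex,Q@ey,Q@n];r=np.hypot(s[:,0],s[:,1])
for z,t in [(.0055,.002),(.0355,.002),(.0605,.002)]:
    k=(r<.04)&(abs(s[:,2]-z)<t)
    if k.sum()>5: print(z,k.sum(),np.median(s[k],0).round(4),cv2.minEnclosingCircle(s[k][:,:2].astype(np.float32)))
```

```text
seat coords mm [-1.12  0.99 99.19] angle -29.97 axis err [-0.1   0.06]
t 25.6 F seat [0.1 0.1 0.7] M [ 0.06  0.45 -0.03]
n 3 D 0.0445 A 0.1
linear [[-0.015, -0.004, 0.296], [-0.015, -0.005, 0.296], [-0.015, -0.004, 0.296]] 
dr [[0.001, -0.006, 0.004], [0.001, -0.006, 0.004], [0.001, -0.006, 0.004]]
ring [-0.0116 -0.0104 -0.0417] [ 0.0126  0.012  -0.0264]
0.0055 2662 [-0.0094  0.0077  0.0061] ((-0.0004357270081527531, 0.00042752688750624657), 0.03029409795999527)
0.0355 966 [-0.0053  0.005   0.0361] ((-0.0002183588658226654, 0.0003936015709768981), 0.01739216037094593)
0.0605 267 [-0.0008  0.001   0.0607] ((0.0006912477547302842, 0.00027886382304131985), 0.005984030198305845)
```

>>> servo_tool(
  linear=[
    [-0.038,0,0.2],
    [0,0,0.25],
    [0,0,0.2],
    [0,0,0.15],
    [0,0,0.08],
    [0,0,0],
    [0,0,0],
  ],
  dr=[
    [0,0,0],
    [0,0,0],
    [0,0,0],
    [0,0,0],
    [0,0,0],
    [0,0,0],
    [0,0,0],
  ],
)

```text
time: 26.35
eef_pos: [0.5864, -0.1248, 0.1279]
tool_rot: [0.693, 2.566, 0.151]
force: [-0.1, -0.2, 0.5]
finger_gap: 0.263
grip_force: 24.6
```

Run:
```python
from h import *
inseat();p,Rt=tool();w,d=camera('wrist');P,u,v=cloud('wrist',d=(w,d))
plan(C+n*.038+ex*.0007+ey*-.0003,seatR(-30),n=3)
T=Rt.inv().apply(P-p);c=w[v,u].astype(int)
y=(c[:,2]-c[:,0]>45)&(abs(T[:,0])<.03)&(abs(T[:,1])<.013)&(T[:,2]<-.02)&(T[:,2]>-.045)
print('ring',T[y].min(0).round(4),T[y].max(0).round(4))
k=(np.hypot(T[:,0],T[:,1])<.012)&(T[:,2]>-.018)&(T[:,2]<-.0);print('post in tool',k.sum(),np.percentile(T[k],[3,50,97],axis=0).round(4))
k=(np.hypot(T[:,0],T[:,1])<.03)&(abs(T[:,2]-.019)<.003);print('shoulder',k.sum(),cv2.minEnclosingCircle(T[k][:,:2].astype(np.float32)),np.median(T[k,2]))
```

```text
seat coords mm [ 1.36 -0.86 56.06] angle -29.98 axis err [ 0.01 -0.02]
t 26.35 F seat [ 0.2 -0.2  0.5] M [0.02 0.47 0.01]
n 3 D 0.0184 A 0.1
linear [[0.008, 0.001, 0.122], [0.009, 0.001, 0.123], [0.008, 0.0, 0.122]] 
dr [[-0.001, 0.004, 0.001], [-0.001, 0.004, 0.001], [-0.001, 0.004, 0.001]]
ring [-0.0121 -0.0106 -0.0424] [ 0.0128  0.0118 -0.0268]
post in tool 505 [[-0.0001 -0.0062 -0.0059]
 [ 0.0047  0.0004 -0.0036]
 [ 0.0088  0.0064 -0.0002]]
shoulder 1375 ((0.002151205437257886, 0.00018266627739649266), 0.017255699262022972) 0.019828020579036213
```

>>> servo_tool(
  linear=[
    [0.026,0,0.1],
    [0,0,0.1],
    [0,0,0.1],
    [0,0,0.1],
    [0,0,0.1],
    [0,0,0],
  ],
  dr=[
    [0,0,0],
    [0,0,0],
    [0,0,0],
    [0,0,0],
    [0,0,0],
    [0,0,0],
  ],
)

```text
time: 27.0
eef_pos: [0.5966, -0.1243, 0.1038]
tool_rot: [0.694, 2.568, 0.151]
force: [-0.2, 0.2, -0.2]
finger_gap: 0.259
grip_force: 24.6
```

Run:
```python
from h import *
inseat()
```

```text
seat coords mm [-1.05  0.13 29.91] angle -30.0 axis err [-0.11  0.03]
t 27.0 F seat [-0.2  0.2 -0.1] M [ 0.04  0.56 -0.01]
```

>>> servo_tool(
  linear=[
    [-0.025,0.005,0],
    [0,0,0.06],
    [0,0,0.06],
    [0,0,0.06],
    [0,0,0],
  ],
  dr=[
    [0,0,0],
    [0,0,0],
    [0,0,0],
    [0,0,0],
    [0,0,0],
  ],
)

```text
time: 27.5
eef_pos: [0.6023, -0.125, 0.0971]
tool_rot: [0.693, 2.566, 0.151]
force: [-0.1, 0.4, -0.2]
finger_gap: 0.263
grip_force: 24.6
```

Run:
```python
from h import *
inseat()
```

```text
seat coords mm [ 0.81 -0.44 21.38] angle -29.99 axis err [-0.04  0.01]
t 27.5 F seat [-0.2  0.4 -0.1] M [0.02 0.41 0.05]
```

>>> servo_tool(
  linear=[
    [0,0,0.05],
    [0,0,0.05],
    [0,0,0.05],
    [0,0,0.03],
    [0,0,0],
  ],
  dr=[
    [0,0,0],
    [0,0,0],
    [0,0,0],
    [0,0,0],
    [0,0,0],
  ],
)

```text
time: 28.0
eef_pos: [0.6067, -0.1253, 0.0896]
tool_rot: [0.693, 2.566, 0.151]
force: [-0.7, 0.7, -1.0]
finger_gap: 0.259
grip_force: 24.6
```

Run:
```python
from h import *
inseat()
```

```text
seat coords mm [ 1.13 -0.58 12.7 ] angle -29.99 axis err [-0.02 -0.01]
t 28.0 F seat [-1.1  0.7 -0.6] M [0.05 0.63 0.02]
```

>>> servo_tool(
  linear=[
    [0.008,0,0.03],
    [0,0,0.03],
    [0,0,0.02],
    [0,0,0],
  ],
  dr=[
    [0,0,0],
    [0,0,0],
    [0,0,0],
    [0,0,0],
  ],
)

```text
time: 28.4
eef_pos: [0.6084, -0.1252, 0.0864]
tool_rot: [0.693, 2.565, 0.15]
force: [0.3, -0.6, -0.5]
finger_gap: 0.266
grip_force: 24.6
```

Run:
```python
from h import *
inseat()
```

```text
seat coords mm [ 1.15 -0.44  9.03] angle -29.98 axis err [ 0.02 -0.02]
t 28.4 F seat [ 0.  -0.6 -0.6] M [0.05 0.58 0.03]
```

>>> servo_tool(
  linear=[
    [0,0,0.02],
    [0,0,0.02],
    [0,0,0.02],
    [0,0,0],
  ],
  dr=[
    [0,0,0],
    [0,0,0],
    [0,0,0],
    [0,0,0],
  ],
)

```text
time: 28.8
eef_pos: [0.6086, -0.1253, 0.0862]
tool_rot: [0.694, 2.567, 0.149]
force: [-18.1, 2.9, 16.2]
finger_gap: 0.259
grip_force: 31.1
```

Run:
```python
from h import *
inseat()
```

```text
seat coords mm [ 1.18 -0.53  8.75] angle -30.01 axis err [-0.07 -0.05]
t 28.8 F seat [-8.3  2.5 22.9] M [ 0.54  2.32 -0.01]
```

>>> servo_tool(
  linear=[
    [0,0,-0.03],
    [0,0,0],
    [0,0,0],
    [0,0,0],
  ],
  dr=[
    [0,0,0],
    [0,0,0],
    [0,0,0],
    [0,0,0],
  ],
  jaw=0.5,
)

```text
time: 29.2
eef_pos: [0.6089, -0.1252, 0.0844]
tool_rot: [0.693, 2.566, 0.151]
force: [0.7, -0.3, -0.3]
finger_gap: 0.499
grip_force: 0.0
```

>>> servo_tool(
  linear=[
    [0,0,-0.1],
    [0,0,-0.2],
    [0,0,-0.4],
    [0,0,-0.5],
    [0,0,-0.6],
    [0,0,-0.6],
    [0,0,0],
    [0,0,0],
  ],
  dr=[
    [0,0,0],
    [0,0,0],
    [0,0,0],
    [0,0,0],
    [0,0,0],
    [0,0,0],
    [0,0,0],
    [0,0,0],
  ],
)

```text
time: 30.0
eef_pos: [0.5528, -0.1236, 0.1928]
tool_rot: [0.692, 2.563, 0.149]
force: [-0.8, 0.1, -0.3]
finger_gap: 0.498
grip_force: 0.0
```

Run:
```python
from h import *
inseat();p,Rt=tool();w,d=camera('wrist');P,u,v=cloud('wrist',d=(w,d));c=w[v,u].astype(int)
cv2.imwrite('pics/o.png',cv2.resize(w[140:340,200:440],None,fx=3,fy=3))
Q=P-C;s=np.c_[Q@ex,Q@ey,Q@n];r=np.hypot(s[:,0],s[:,1])
h,e=np.histogram(s[(r<.04),2],80,(-.02,.08));print([(round(a*1e3,1),b) for a,b in zip(e,h) if b>60])
y=(c[:,2]-c[:,0]>45)&(r<.02);print('ring',y.sum(),np.percentile(s[y],[1,50,99],axis=0).round(4))
for z in (-.0,.006,.036):
    k=(r<.034)&(abs(s[:,2]-z)<.0025)&~y;print(z,k.sum(),np.median(s[k,2]))
k=(r<.03)&(r>.019)&(abs(s[:,2]-.006)<.0035);A=np.c_[s[k][:,:2],np.ones(k.sum())];print('flange plane',np.linalg.lstsq(A,s[k,2],rcond=None)[0])
k=(r>.031)&(r<.034)&(abs(s[:,2])<.004);print('face',np.median(s[k,2]))
```

```text
seat coords mm [  2.41  -0.85 129.1 ] angle -29.96 axis err [ 0.18 -0.1 ]
t 30.0 F seat [-0.8  0.1  0.2] M [0.02 0.52 0.03]
[(np.float64(-13.8), np.int64(87)), (np.float64(-3.8), np.int64(74)), (np.float64(-2.5), np.int64(421)), (np.float64(-1.3), np.int64(250)), (np.float64(2.5), np.int64(330)), (np.float64(3.8), np.int64(1503)), (np.float64(5.0), np.int64(511)), (np.float64(32.5), np.int64(84)), (np.float64(33.8), np.int64(314)), (np.float64(35.0), np.int64(120)), (np.float64(42.5), np.int64(75)), (np.float64(43.8), np.int64(153)), (np.float64(57.5), np.int64(61)), (np.float64(58.8), np.int64(94))]
ring 304 [[-0.0157 -0.0102  0.0342]
 [-0.0086  0.0058  0.044 ]
 [ 0.0069  0.0128  0.0539]]
-0.0 580 -0.0014130908065366874
0.006 2197 0.004570381257994146
0.036 488 0.0346221867722608
flange plane [-0.00856467  0.0035932   0.00449434]
face -0.001345441116754243
```

View pics/o.png

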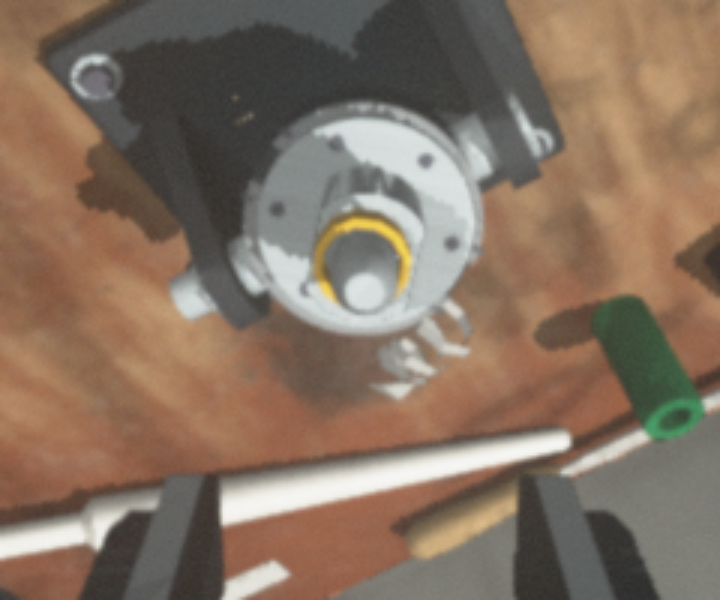

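The ring sits around the post at (362,255). Its top is about 10 mm above the shoulder, so it is seated. The flange top is about 6 mm above the seat face, so it is flush, and the gripper is clear.

```bash
python3 -c "
from station import *
print(job_done())"
```

```text
the job is handed in; nothing more can be done
None
```

The job is handed in at about 30 s of the 58 s limit: the arbor dropped into the notches after about 69° clockwise and measures flush on the seat, the band ring sits on its shoulder, everything is released, and the plate fixture was never touched.

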